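Slide a glass plate carrier home under the inspection lamp

ROBOT

A 7-joint arm with a two-finger parallel gripper is mounted at the origin on the work surface. World frame = base frame: x ahead of the robot, y to its left, z up, the work surface at z = 0. Lengths are in m, angles in rad, forces in N, time in s.
With the tool pointing down it reaches from about 0.425 to 0.925 m from the base axis. Payload 6.8 kg.
Tool frame: the origin (TCP) lies at the very end of the fingers, on their centre line; the grasp point (between the pads) lies 19 mm behind it; z points along the fingers, x is the direction in which the jaws open and shut, and the axes are right-handed (so a half turn about z gives the same grasp; the last joint's range is limited). The gripper opens to 85 mm and grips with 20 to 120 N. Pads are 22 mm wide; open, the fingers measure 114 mm over their backs; the gripper's body (76 mm by 85 mm) begins 54 mm behind the grasp point. The pads swing forward as they close: fully open they stand 13 mm farther back than shut.
Start: joints at [-1.227, 0.477, 0.022, 1.555, -0.011, 1.109, -0.083], TCP at [0.295, 0.607, 0.231] pointing down, gripper open.
Joint ranges: [-2.96, 2.96], [-0.34, 2.1], [-1.41, 1.46], [0.24, 2.44], [-1.37, 4.51], [0.17, 1.92], [-2.96, 2.96]. Speed limits (rad/s): [2.39, 2.39, 3.14, 3.14, 3.14, 3.14, 3.14].

INTERFACE

Orientations are given as a unit quaternion [w, x, y, z].
In Python, from station import bot gives the robot as it stands.
- The arm moves only by the shell command python3 -m creep 'ROWS' [FORCE]. ROWS is JSON, a list that holds one entry, the list of rows, each a list of 7 numbers: the shift along the tool's x, y, z in cm, then the turn, a rotation vector about the tool's x, y, z in rad, then the opening, from 0 (shut) to 1 (fully open). In form: [[[dx, dy, dz, wx, wy, wz, claw], ...]]. A call has 1 to 10 rows; each row is the pose to reach, as a shift and turn from the pose commanded when the call began, along the tool's axes at that moment; what a row does not reach only later rows make up. A row lasts 1/8 s, in which the tool goes at most 62.5 mm and 10.7 degrees, less where a joint would pass 70% of its speed; a pose out of reach is approached as far as the arm can. A call with a gripper value outside its range is refused whole. The fingers move at their own pace and stop on an object; FORCE is the grip in N (left out, the last holds). Time passes only in rows, so rows that repeat a pose let the fingers close. It gives the time, the measured TCP pose, the force and the opening at its end, in the units of the state.
- bot.get_obs(): the state, without advancing time (a new reading comes with each control period).
- bot.read_camera(name): name is "side" or "top"; returns (picture, depth): 400x640x3 uint8, blue, green, red; 400x640 float32, m along the optical axis (not along the pixel's ray), 0 where there is no reading.
- bot.calibration(name): a dict with "mtx" (3x3 intrinsics, pixels), "rvec" (rotation vector, rad) and "tvec" (3), from world to camera coordinates, as OpenCV has them. Camera axes: x right, y down, z forward; pixel columns grow to the right and rows downward; lengths in m; the calibration is good to about 2 mm. A picture is of the moment at which its call begins. calibration takes no time and is no camera call.
- bot.hand_in(): hands the job in, once; it reports no verdict.
Trained networks look in the newest picture that a camera, given by its name, has taken for a name from the list of things; names that differ only in an ending like _2 or _b are one class to them, and where a whole thing is asked for, a point or a joint stands for the part that bears it (a point fixed in the world has none). Each returns a list of dicts, best first, with "p" (0 to 1); they miss things now and then, are a little off and sometimes report something else, mostly with a low value. They report only what shows in the picture. A call takes as long as a camera call. They do not tell look-alikes from the thing itself.
- bot.find_in(camera, label): "xy" ([column, row] in pixels, amid what is visible of it).
- bot.silhouettes(camera, label): "mask" (400x640 bool, what is visible of it) and "xy" ([column, row] in pixels, amid what is visible of it).
The state is a dict: "t": time; "q": joint angles; "joint_vel": joint speeds; "joint_torque": joint torques, N m; "eef_pos": TCP position; "tool_rot": TCP orientation; "contact_force": force on the tool from outside, world axes, zero at the start; "torque": the same for the moment, N m; "gripper_width": opening from 0.0 (shut) to 1.0 (fully open).
Only numpy, scipy, OpenCV 4.12 (cv2) and the standard library are available. Lean on these libraries where they do the work, as an engineer would, in place of code of your own. Each camera call takes 0.05 s, during which the arm holds its last target.

TASK

Get the glass plate ready for inspection under the lamp bridge: swing the hinged keeper bar up and over until it stays open by itself, then slide the plate carrier along its lane, in between the guides and fully home against the end stop beneath the lamp. Keep the carrier down on the stand all the way, let go of everything, and leave the other things on the table where they are.

Things in the scene. Friction and masses are not known exactly. Their poses are not given: they have to be found in the camera images.
- stand: Inspection stand, fixed: grey deck 290 x 320 mm (x -160 to 130), top 15 mm above the table, low aluminium walls 12 mm above the deck, black lamp bridge. Origin: at table height on the centre line, below the bridge's front (robot-side) edge. x along the guides, away from the robot; y left; z up. Front lane along y: from its near wall at x -151 to the fence at x -47, ends at y +-151.
- gap (a point): Middle of the opening in the fence, at deck height: stand x -47, y 0 mm. Open for |y| under 69 mm, then 45 degree lead-ins narrow it to 54 at x -32; from there two straight guides, inner faces at y +-54, run to the end stop, whose face is at x 112.
- bridge (a point): Middle of the lower front edge of the lamp bridge: stand x 0, y 0, 155 mm above the table. The bridge spans x 0 to 65, y +-92, height 155 to 188 mm, on columns at x 15 to 50, |y| 66 to 84. The gap below it is open in front and behind.
- home (a point): Where the carrier's origin is when fully home against the end stop: stand x 62, y 0, deck height 15 mm. The grip block is then centred 24 mm behind the bridge's front edge, under the bridge.
- hinge (a point): On the keeper's hinge axis, which runs along the stand's x: stand x -32, y 100, height 60 mm. The hinge block behind the bar is at x -26 to -14, y 88 to 112, top at 70 mm. A rest for the bar's free end: y -90 to -74, top at 52 mm.
- keeper (a joint): Angle (rad) of the keeper, a steel bar 185 x 14 x 10 mm, about 160 g, across the way in front of the bridge (stand x -37 to -27 mm). 0: level, shut, as it starts. Grows as the free right end swings up and over to the left (+y). Upright at 1.57; beyond, it falls by its weight to its stop at 2.2 and stays; short of it, it falls shut. Little hinge friction.
- keeper_pin (a point): Point to hold on the keeper's round pin (14 mm thick, 50 mm long) that sticks out level from the bar near its free end, towards the robot, parallel to the hinge axis and 165 mm from it. On the pin's axis, 27 mm in front of the bar's near face; at angle 0: stand x -64, y -65, height 60 mm. The pin can turn between the fingers.
- carrier: Plate carrier, loose, 0.28 to 0.5 kg: flat aluminium plate 100 x 100 x 10 mm, a greenish glass plate fixed on it (top at 14 mm), an upright grip block at its robot-side edge. Origin: centre of its underside; axes as the stand's. Starts in the front lane, left or right of the opening, square with the stand. A shut keeper stops the grip block; the rest passes below it.
- carrier_grip (a point): Point in the carrier's grip block: 38 mm from the carrier's origin towards -x, 40 mm above its underside. The block is 16 mm (x) by 24 mm (y); its top is 55 mm above the carrier's underside (70 mm above the table).
- cup: Bystander: a small clear plastic cup, 42 mm across, 34 mm high, standing in the front lane on the side of the opening where the carrier is not. Origin: centre of its underside.
- jar: Bystander: a small glass jar, 36 mm across, 45 mm high, on the deck to the right of the guides. Origin: centre of its underside.
- water: Bystander: a clear water bottle, 62 mm across, 190 mm high, on the table to the right. Origin: centre of its underside.
- tape: Bystander: a roll of blue masking tape, 90 mm across, 24 mm high, lying on the table to the left. Origin: centre of its underside.
- brush: Bystander: a brush lying on the table to the right. Origin: near its middle, at its underside.
- marker: Bystander: a black marker pen, 14 mm thick, lying on the table to the left. Origin: its middle, at its underside.
Not all that is in view belongs to the job. What is shaped like the carrier but green is not meant.

How it is judged:
On the way, in this order (a step that is already met when the one before it is completed fails the run):
1. the keeper stays open by itself (past 1.95 rad, fingers off it), the carrier still in front of the bridge (value of joint keeper above 1.95 rad and contact force between the fingers and keeper below 0.2 N and x of carrier in the frame of stand below 0 m), for 0.3 s.
2. the carrier is home against the end stop (within 4 mm), flat on the deck (x of carrier in the frame of stand above 0.058 m and z of carrier in the frame of stand below 0.018 m), for 0.2 s.
At the end, for the whole second after the job is handed in: The keeper stands open by itself past 1.95 rad; the carrier lies flat on the deck between the guides, at rest, its front edge within 4 mm of the end stop (all of step 2 and value of joint keeper above 1.95 rad and contact force between the fingers and keeper below 0.2 N and linear speed of carrier below 0.02 m/s and angle between carrier's own z axis and vertical below 0.05 rad); the robot touches nothing.
It fails at once if the carrier is lifted more than 12 mm off the deck (z of carrier in the frame of stand above 0.027 m).
It fails at once if the carrier is tipped by more than 0.3 rad (angle between carrier's own z axis and vertical above 0.3 rad).
It fails at once if another thing (cup, jar, water bottle, tape, brush or marker) is moved by more than 30 mm (distance of any of cup, jar, water, tape, brush, marker from where it was at the start of the episode above 0.03 m).
It also fails if it takes over 67 s, if anything falls off the work surface, if the arm or the gripper's body presses on something with over 40 N, if the wrist force passes 120 N, or if a joint passes its speed limit or range.

## Working session

There is one attempt and no reset: what is moved stays moved. The work goes in short steps, Python scripts to look and compute and a shell command to move; the robot and the scene stay as the last step left them, time stands still between calls to the robot, and variables do not carry over. Pictures are saved under pics/ and viewed, and the job is handed in when it is done.

```bash
ls; mkdir -p pics; python3 - <<'E'
from station import bot
import cv2,numpy as np
o=bot.get_obs(); print({k:np.round(v,3) for k,v in o.items()})
for c in("side","top"):
    im,d=bot.read_camera(c); cv2.imwrite(f"pics/{c}0.png",im); np.save(f"pics/{c}0.npy",d)
    k=bot.calibration(c); print(c,{a:np.round(b,3).tolist() for a,b in k.items()})
    for l in("stand","keeper","keeper_pin","carrier","carrier_grip","cup","jar"):
        r=bot.find_in(c,l); print(c,l,[(np.round(x["xy"]).tolist(),round(x["p"],2)) for x in r[:3]])
E
```

```text
pics
{'t': np.float64(0.0), 'q': array([-1.227,  0.478,  0.022,  1.556, -0.011,  1.109, -0.083]), 'joint_vel': array([-0.001, -0.001, -0.002, -0.   , -0.001,  0.001,  0.002]), 'joint_torque': array([ 1.0000e-03, -5.9647e+01,  1.6080e+00, -2.8118e+01,  1.3000e-02,
        9.0000e-03,  0.0000e+00]), 'eef_pos': array([0.294, 0.607, 0.23 ]), 'tool_rot': array([ 0.001,  0.848,  0.531, -0.001]), 'contact_force': array([ 0.735, -0.078,  0.529]), 'torque': array([-0.02 , -0.016, -0.028]), 'gripper_width': np.float64(0.999)}
side {'mtx': [[466.706, 0.0, 314.929], [0.0, 466.706, 203.322], [0.0, 0.0, 1.0]], 'rvec': [2.245, -0.728, 0.32], 'tvec': [-0.427, 0.295, 1.225]}
side stand [([326.0, 215.0], 0.61)]
side keeper [([314.0, 208.0], 0.57)]
side keeper_pin [([315.0, 210.0], 0.82), ([366.0, 230.0], 0.52)]
side carrier [([316.0, 324.0], 0.71), ([307.0, 247.0], 0.67), ([379.0, 277.0], 0.61)]
side carrier_grip [([309.0, 247.0], 0.71), ([379.0, 279.0], 0.62), ([316.0, 328.0], 0.55)]
side cup [([283.0, 207.0], 0.45), ([326.0, 215.0], 0.4)]
side jar [([367.0, 230.0], 0.61)]
top {'mtx': [[361.487, 0.0, 319.754], [0.0, 361.487, 198.546], [0.0, 0.0, 1.0]], 'rvec': [2.183, -2.145, 0.126], 'tvec': [-0.005, 0.538, 1.152]}
top stand [([309.0, 191.0], 0.86)]
top keeper [([317.0, 195.0], 0.78)]
top keeper_pin [([310.0, 190.0], 0.69), ([330.0, 202.0], 0.53), ([465.0, 145.0], 0.5)]
top carrier [([404.0, 262.0], 0.76), ([341.0, 221.0], 0.7), ([400.0, 193.0], 0.56)]
top carrier_grip [([405.0, 265.0], 0.94), ([341.0, 217.0], 0.87), ([401.0, 190.0], 0.81)]
top cup [([188.0, 246.0], 0.73), ([338.0, 221.0], 0.63), ([286.0, 216.0], 0.56)]
top jar []
```

View pics/side0.png

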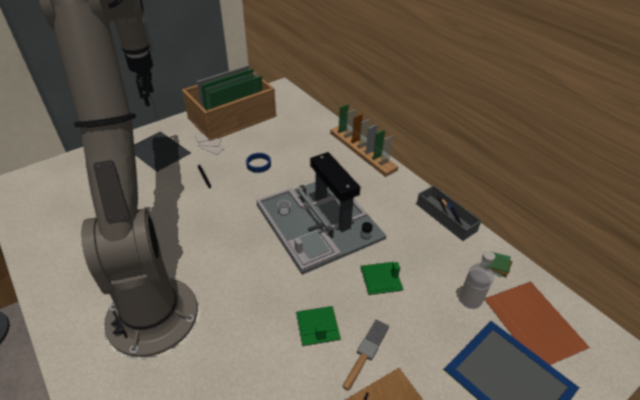

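View pics/top0.png

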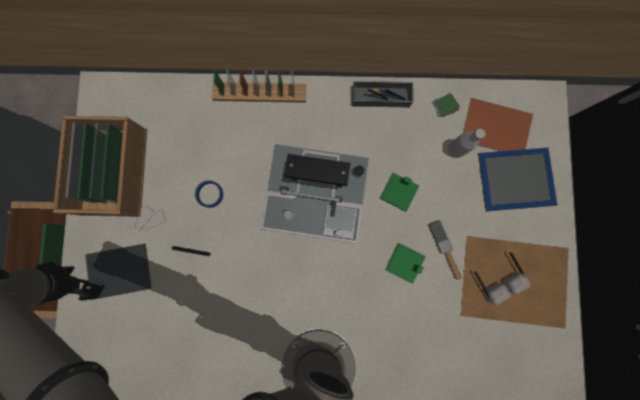

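```bash
python3 - <<'E'
import cv2
im=cv2.imread("pics/side0.png")[140:300,220:420]; cv2.imwrite("pics/sz.png",cv2.resize(im,(750,600),interpolation=cv2.INTER_CUBIC))
im=cv2.imread("pics/top0.png")[120:280,220:420]; cv2.imwrite("pics/tz.png",cv2.resize(im,(750,600),interpolation=cv2.INTER_CUBIC))
E
```

```text
(no output)
```

View pics/sz.png

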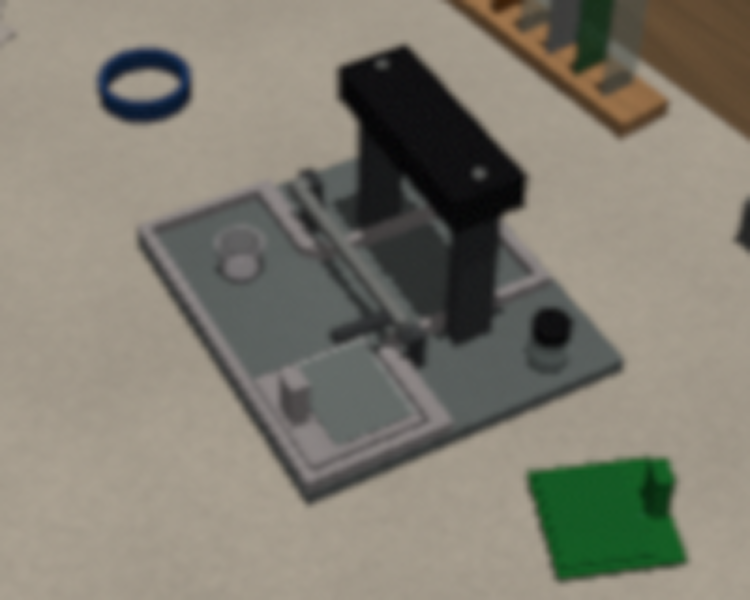

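View pics/tz.png

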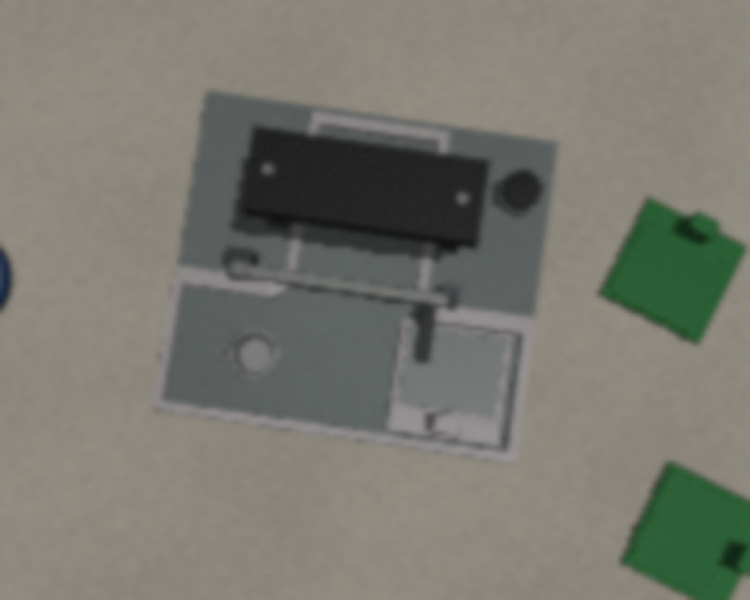

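```bash
cat > h.py <<'E'
from station import bot
import numpy as np, cv2
C={c:bot.calibration(c) for c in("side","top")}
def proj(c,P):
    k=C[c]; return cv2.projectPoints(np.asarray(P,float).reshape(-1,3),np.asarray(k["rvec"],float),np.asarray(k["tvec"],float),np.asarray(k["mtx"],float),None)[0][:,0]
def unproj(c,uv,z):
    k=C[c];R=cv2.Rodrigues(np.asarray(k["rvec"],float))[0];t=np.asarray(k["tvec"],float).ravel()
    o=-R.T@t; d=R.T@np.linalg.inv(k["mtx"])@np.array([uv[0],uv[1],1.]); return o+d*(z-o[2])/d[2]
def S2W(p,P):
    x,y,a=p; P=np.asarray(P,float).reshape(-1,3)/1000; c,s=np.cos(a),np.sin(a)
    return np.c_[x+c*P[:,0]-s*P[:,1], y+s*P[:,0]+c*P[:,1], P[:,2]]
def W2S(p,P):
    x,y,a=p; P=np.asarray(P,float).reshape(-1,3); c,s=np.cos(a),np.sin(a); d=P-[x,y,0]
    return 1000*np.c_[c*d[:,0]+s*d[:,1], -s*d[:,0]+c*d[:,1], d[:,2]]
E
cat > fit.py <<'E'
from h import *
from scipy.optimize import least_squares
z=lambda u,v,ox,oy:((u+.5)/3.75-.5+ox,(v+.5)/3.75-.5+oy)
T=[((130,160,15),(207,92)),((130,-160,15),(557,143)),((-160,-160,15),(515,460)),((-160,160,15),(155,410)),((0,92,188),(245,213)),((0,-92,188),(474,246)),((65,92,188),(256,127)),((65,-92,188),(489,160))]
S=[((-160,160,15),(138,235)),((-160,-160,15),(308,488)),((130,-160,15),(622,362)),((0,92,188),(340,70)),((0,-92,188),(457,203)),((65,92,188),(405,45)),((65,-92,188),(526,178))]
def res(p):
    r=[]
    for c,L,o in(("top",T,(220,120)),("side",S,(220,140))):
        r.append((proj(c,S2W(p,[a for a,_ in L]))-[z(*b,*o) for _,b in L]).ravel())
    return np.concatenate(r)
s=least_squares(res,[0.6,0,-.1],loss="soft_l1"); print(s.x.tolist()); print(np.round(res(s.x).reshape(-1,2),1).tolist())
p=s.x; np.save("p.npy",p)
for c,o in(("top",(220,120)),("side",(220,140))):
    im=cv2.imread(f"pics/{c}0.png")[o[1]:o[1]+160,o[0]:o[0]+200]; im=cv2.resize(im,(750,600),interpolation=cv2.INTER_CUBIC)
    def line(P,col):
        q=((proj(c,S2W(p,P))-o+.5)*3.75-.5).round().astype(int); cv2.polylines(im,[q.reshape(-1,1,2)],True,col,1)
    line([(-160,-160,15),(-160,160,15),(130,160,15),(130,-160,15)],(0,0,255))
    line([(0,-92,188),(0,92,188),(65,92,188),(65,-92,188)],(0,255,255))
    line([(-32,100,60),(-32,-85,60)],(255,0,255)); line([(-37,-65,60),(-87,-65,60)],(0,255,0))
    line([(-47,69,27),(-47,151,27)],(255,255,0))
    line([(-47,-69,27),(-47,-151,27)],(255,255,0))
    cv2.imwrite(f"pics/{c}_fit.png",im)
for c,r in(("top",None),("side",None)):
    b=bot.read_camera(c)
    for l,zz in(("carrier",0.027),("carrier_grip",.06),("keeper_pin",.06),("cup",.03),("jar",.04)):
        for x in bot.find_in(c,l)[:4]: print(c,l,round(x["p"],2),np.round(W2S(p,unproj(c,x["xy"],zz))[0]).tolist())
E
python3 fit.py
```

```text
[0.5730585621703324, 0.01764388011964472, -0.12963629386148048]
[[-0.1, -0.3], [0.6, -0.2], [0.2, 1.3], [-0.4, 0.2], [-1.3, -1.1], [1.5, -0.5], [-0.6, -0.3], [0.6, 0.2], [-0.5, 0.3], [-0.3, 2.2], [0.8, -0.5], [-1.1, -0.7], [-0.9, 0.4], [0.3, -0.3], [0.5, -0.4]]
top carrier 0.96 [35.0, -265.0, 27.0]
top carrier 0.86 [-96.0, -99.0, 27.0]
top carrier 0.7 [-192.0, -311.0, 27.0]
top carrier_grip 0.78 [-85.0, -93.0, 60.0]
top carrier_grip 0.71 [16.0, -260.0, 60.0]
top carrier_grip 0.58 [-201.0, -312.0, 60.0]
top keeper_pin 0.66 [-31.0, -15.0, 60.0]
top keeper_pin 0.52 [80.0, -121.0, 60.0]
top jar 0.68 [86.0, -120.0, 40.0]
side carrier 0.93 [-101.0, -87.0, 27.0]
side carrier 0.77 [-208.0, -335.0, 27.0]
side carrier 0.7 [19.0, -284.0, 27.0]
side carrier 0.19 [-18.0, 25.0, 27.0]
side carrier_grip 0.84 [-5.0, -307.0, 60.0]
side carrier_grip 0.76 [-122.0, -122.0, 60.0]
side carrier_grip 0.57 [-225.0, -354.0, 60.0]
side keeper_pin 0.62 [-6.0, -23.0, 60.0]
side keeper_pin 0.52 [-32.0, -2.0, 60.0]
side cup 0.45 [-96.0, 87.0, 30.0]
side jar 0.7 [68.0, -135.0, 40.0]
side jar 0.52 [-102.0, 77.0, 40.0]
```

View pics/top_fit.png

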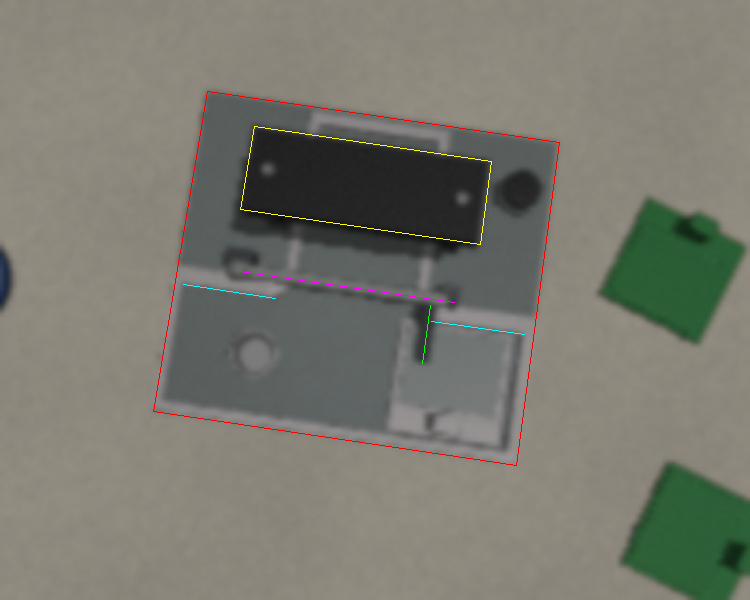

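View pics/side_fit.png

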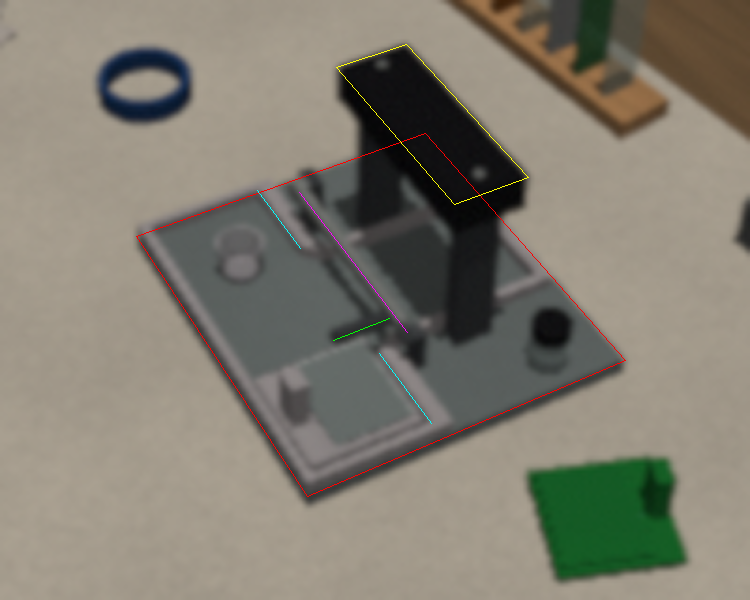

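```bash
cat > m1.py <<'E'
from h import *
from scipy.spatial.transform import Rotation as R
p=np.load("p.npy")
z=lambda u,v,ox,oy:((u+.5)/3.75-.5+ox,(v+.5)/3.75-.5+oy)
print("near-left corner top",W2S(p,unproj("top",z(388,432,220,120),.025)))
print("near-left corner side",W2S(p,unproj("side",z(258,377,220,140),.025)))
print("far-left corner side",W2S(p,unproj("side",z(355,342,220,140),.025)))
print("right near side",W2S(p,unproj("side",z(308,466,220,140),.025)))
print("right near top",W2S(p,unproj("top",z(499,444,220,120),.025)))
print("block top side",W2S(p,unproj("side",z(293,376,220,140),.07)))
im=cv2.imread("pics/top0.png")[210:250,310:370]; cv2.imwrite("pics/tb.png",cv2.resize(im,(780,520),interpolation=cv2.INTER_CUBIC))
im=cv2.imread("pics/side0.png")[220:270,270:345]; cv2.imwrite("pics/sb.png",cv2.resize(im,(780,520),interpolation=cv2.INTER_CUBIC))
o=bot.get_obs(); q=o["tool_rot"]; M=R.from_quat([*q[1:],q[0]]).as_matrix(); print(M.round(3)); print("t",o["t"])
pin=S2W(p,[(-64,-65,60)])[0]; print("pin",pin)
print("yaw toolx",np.arctan2(M[1,0],M[0,0]),"stand y dir",p[2]+np.pi/2)
E
python3 m1.py
```

```text
near-left corner top [[-148.29033228  -45.59612046   25.        ]]
near-left corner side [[-142.99999046  -43.80564101   25.        ]]
far-left corner side [[-57.31594153 -47.1759295   25.        ]]
right near side [[-149.54567035 -141.97768964   25.        ]]
right near top [[-144.42803115 -142.22197559   25.        ]]
block top side [[-135.66215375  -91.9042569    70.        ]]
[[ 0.437  0.9    0.   ]
 [ 0.9   -0.437  0.   ]
 [ 0.    -0.    -1.   ]]
t 1.4
pin [ 0.50119281 -0.0385372   0.06      ]
yaw toolx 1.1189797109042714 stand y dir 1.441160032933416
```

View pics/tb.png

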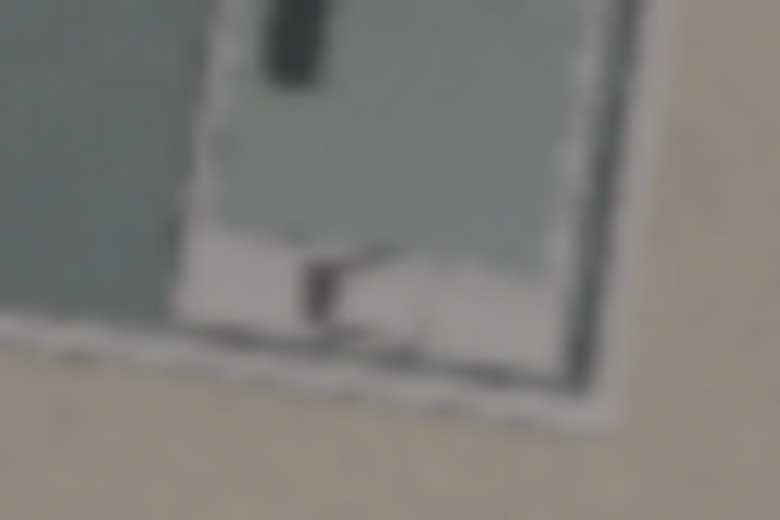

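View pics/sb.png

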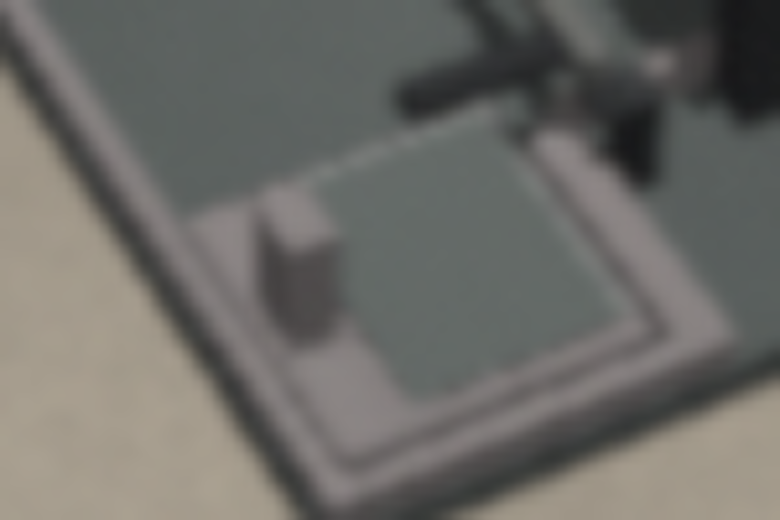

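```bash
cat > go.py <<'E'
# usage: go.py  sx sy sz tilt_deg : TCP target (stand mm) and tilt; prints shift/turn from current measured pose
import sys
from h import *
from scipy.spatial.transform import Rotation as R
p=np.load("p.npy")
def axes(tilt,flip=1):
    a=np.radians(tilt); zt=np.array([np.sin(a),0,-np.cos(a)]); xt=np.array([0,1.,0])*flip; yt=np.cross(zt,xt)
    return R.from_euler("z",p[2]).as_matrix()@np.c_[xt,yt,zt]
def cur():
    o=bot.get_obs(); q=o["tool_rot"]; return np.array(o["eef_pos"]),R.from_quat([*q[1:],q[0]]).as_matrix(),o
def rel(S,tilt):
    e,M,o=cur(); T=axes(tilt); w=S2W(p,[S])[0]
    return M.T@(w-e)*100, R.from_matrix(M.T@T).as_rotvec()
if __name__=="__main__":
    e,M,o=cur()
    print("now stand",W2S(p,e)[0].round(1),"t",round(float(o["t"]),2),"tilt",np.degrees(np.arccos(-M[2,2])).round(1),"q",np.round(o["q"],3),"F",np.round(o["contact_force"],1),"g",round(float(o["gripper_width"]),3))
    a=list(map(float,sys.argv[1:]))
    for i in range(0,len(a),4):
        s,r=rel(a[i:i+3],a[i+3]); print(a[i:i+4],"->",s.round(2).tolist(),r.round(3).tolist())
E
python3 go.py -64 -65 200 0 -64 -65 130 0
python3 - <<'E'
from h import *
p=np.load("p.npy")
print(W2S(p,unproj("top",(293/13+310-.5,85/13+210-.5),.06)))
print(W2S(p,unproj("side",(410/10.4+270-.5,98/10.4+220-.5),.06)))
E
```

```text
now stand [-352.2  548.7  231.3] t 1.4 tilt 0.0 q [-1.227  0.477  0.022  1.555 -0.011  1.109 -0.083] F [ 0.6  0.2 -0. ] g 1.002
[-64.0, -65.0, 200.0, 0.0] -> [-49.09, 46.77, 3.13] [-0.0, -0.0, -0.322]
[-64.0, -65.0, 130.0, 0.0] -> [-49.09, 46.77, 10.13] [-0.0, -0.0, -0.322]
[[-85.95072096 -64.63544155  60.        ]]
[[-83.2620358  -61.21452832  60.        ]]
```

```bash
python3 -m creep '[[[-12,11,0.5,0,0,-0.1,1],[-25,23,1,0,0,-0.2,1],[-40,38,2,0,0,-0.3,1],[-49,46.8,3,0,0,-0.322,1],[-49,46.8,3,0,0,-0.322,1],[-49,46.8,3,0,0,-0.322,1],[-49,46.8,3,0,0,-0.322,1],[-49,46.8,3,0,0,-0.322,1],[-49,46.8,3,0,0,-0.322,1],[-49,46.8,3,0,0,-0.322,1]]]' 30; python3 go.py -64 -63 130 0 -64 -64 42 0
```

```text
t: 2.65
eef_pos: [0.4859, 0.0109, 0.2043]
tool_rot: [0.0, 0.751, 0.66, 0.001]
contact_force: [0.6, 0.9, 0.6]
gripper_width: 1.001
now stand [-85.6 -18.  204.3] t 2.65 tilt 0.1 q [-0.387  0.195  0.269  2.041 -0.066  0.912  1.359] F [0.6 0.9 0.6] g 1.001
[-64.0, -63.0, 130.0, 0.0] -> [-4.51, 2.15, 7.43] [0.001, -0.001, 0.0]
[-64.0, -64.0, 42.0, 0.0] -> [-4.62, 2.14, 16.23] [0.001, -0.001, 0.0]
```

```bash
python3 -m creep '[[[-4.5,2.1,4,0,0,0,1],[-4.5,2.1,7.4,0,0,0,1],[-4.5,2.1,7.4,0,0,0,1],[-4.5,2.1,7.4,0,0,0,1]]]'; python3 go.py -64 -64 42 0;  python3 - <<'E'
from h import *
for c in("side","top"):
    im,d=bot.read_camera(c); cv2.imwrite(f"pics/{c}1.png",cv2.resize(im[120:280,220:420],(750,600),interpolation=cv2.INTER_CUBIC))
E
```

```text
t: 3.15
eef_pos: [0.501, -0.0339, 0.131]
tool_rot: [0.0, 0.751, 0.66, 0.001]
contact_force: [0.4, -0.6, 0.3]
gripper_width: 0.998
now stand [-64.8 -60.4 131. ] t 3.15 tilt 0.1 q [-0.29   0.33   0.28   2.073 -0.132  0.753  1.515] F [ 0.4 -0.6  0.3] g 0.998
[-64.0, -64.0, 42.0, 0.0] -> [-0.37, 0.07, 8.9] [0.001, -0.001, 0.001]
```

View pics/side1.png

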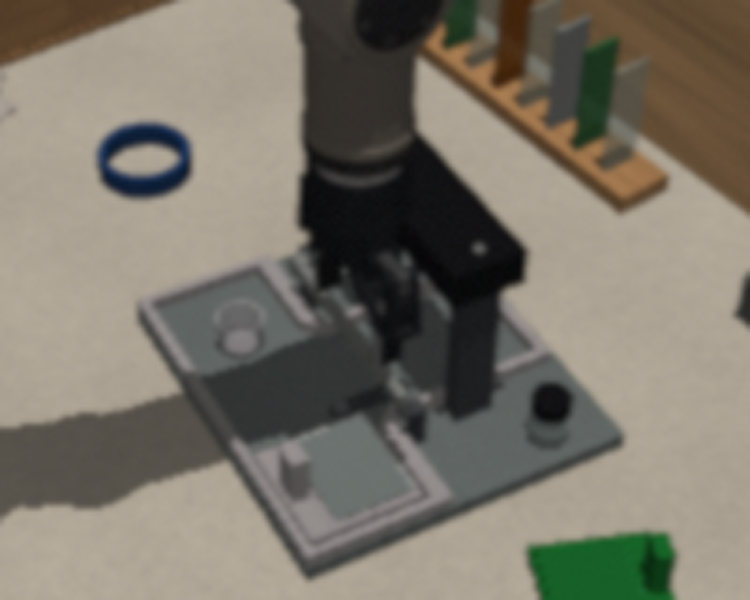

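```bash
python3 -m creep '[[[-0.4,-0.3,3,0,0,0,1],[-0.4,-0.3,6,0,0,0,1],[-0.4,-0.3,9,0,0,0,1],[-0.4,-0.3,9,0,0,0,1],[-0.4,-0.3,9,0,0,0,0.1],[-0.4,-0.3,9,0,0,0,0.1],[-0.4,-0.3,9,0,0,0,0.1],[-0.4,-0.3,9,0,0,0,0.1]]]' 30; python3 go.py
```

```text
t: 4.25
eef_pos: [0.4974, -0.0372, 0.0405]
tool_rot: [-0.0, 0.751, 0.66, 0.001]
contact_force: [-1.5, 11.6, 6.5]
gripper_width: 0.147
now stand [-68.  -64.2  40.5] t 4.25 tilt 0.1 q [-0.235  0.482  0.228  2.129 -0.205  0.549  1.585] F [-1.5 11.6  6.5] g 0.147
```

```bash
python3 -m creep '[[[0.2,0,0,0,0,0,0],[0.2,0,0,0,0,0,0],[0.3,0,-1.65,0,0,0,0],[0.5,0,-3.3,0,0,0,0],[0.9,0,-4.9,0,0,0,0],[1.5,0,-6.4,0,0,0,0],[1.5,0,-6.4,0,0,0,0]]]' 30; python3 go.py;  python3 - <<'E'
from h import *
for c in("side",):
    im,d=bot.read_camera(c); cv2.imwrite(f"pics/{c}2.png",cv2.resize(im[120:280,220:420],(750,600),interpolation=cv2.INTER_CUBIC))
E
```

```text
t: 5.12
eef_pos: [0.4989, -0.0246, 0.106]
tool_rot: [0.001, 0.752, 0.659, 0.0]
contact_force: [0.3, -7.8, 2.3]
gripper_width: 0.149
now stand [-68.1 -51.5 106. ] t 5.12 tilt 0.1 q [-0.304  0.368  0.276  2.097 -0.152  0.694  1.511] F [ 0.3 -7.8  2.3] g 0.149
```

View pics/side2.png

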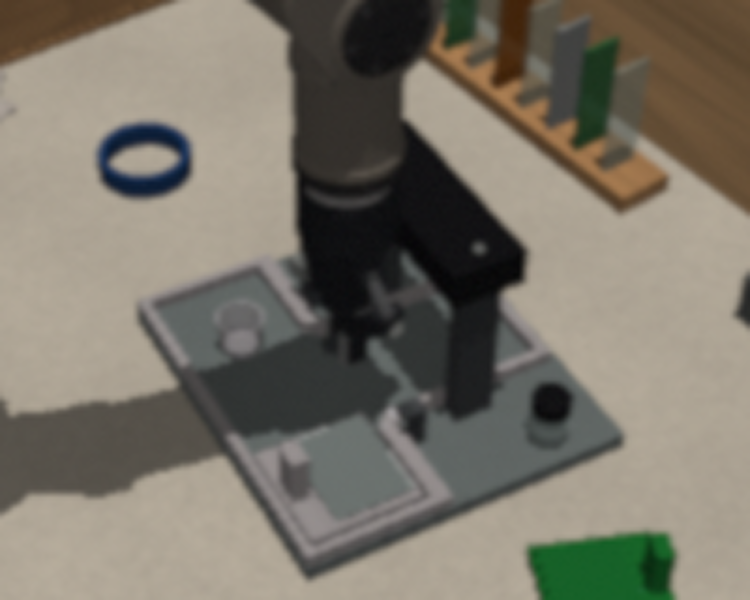

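```bash
python3 -m creep '[[[0.6,0,-1.5,0,0,0,0],[1.5,0,-2.9,0,0,0,0],[2.5,0,-4.2,0,0,0,0],[3.6,0,-5.4,0,0,0,0],[4.85,0,-6.5,0,0,0,0],[6.2,0,-7.45,0,0,0,0],[7.6,0,-8.3,0,0,0,0],[9.1,0,-8.95,0,0,0,0],[10.7,0,-9.5,0,0,0,0],[12.3,0,-9.85,0,0,0,0]]]' 30; python3 go.py
```

```text
t: 6.42
eef_pos: [0.515, 0.0988, 0.2052]
tool_rot: [0.0, 0.752, 0.66, 0.001]
contact_force: [1.2, -2.6, 3.6]
gripper_width: 0.152
now stand [-68.1  72.9 205.2] t 6.42 tilt 0.1 q [-0.526  0.259  0.259  1.957 -0.081  0.933  1.213] F [ 1.2 -2.6  3.6] g 0.152
```

```bash
python3 -m creep '[[[1.6,0,-0.2,0,0,0,0],[3.3,0,-0.25,0,0,0,0],[4.9,0,-0.1,0,0,0,0],[6.5,0,0.2,0,0,0,0],[8.1,0,0.65,0,0,0,0],[9.7,0,1.25,0,0,0,0],[11.1,0,2.0,0,0,0,0],[11.1,0,2.0,0,0,0,0],[11.1,0,2.0,0,0,0,0.5],[11.1,0,2.0,0,0,0,0.6]]]' 30; python3 go.py;  python3 - <<'E'
from h import *
for c in("side",):
    im,d=bot.read_camera(c); cv2.imwrite(f"pics/{c}3.png",cv2.resize(im[80:240,220:420],(750,600),interpolation=cv2.INTER_CUBIC))
E
```

```text
t: 7.68
eef_pos: [0.528, 0.2088, 0.1819]
tool_rot: [-0.001, 0.751, 0.66, -0.001]
contact_force: [-0.1, -0.6, -0.8]
gripper_width: 0.569
now stand [-69.4 183.8 181.9] t 7.67 tilt 0.1 q [-0.654  0.359  0.21   1.876 -0.093  0.918  1.042] F [-0.1 -0.6 -0.8] g 0.569
```

View pics/side3.png

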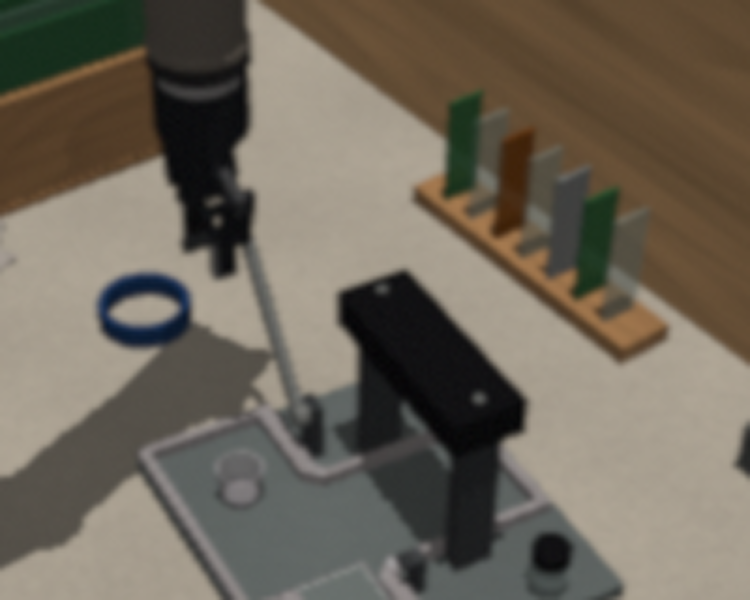

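```bash
python3 -m creep '[[[0,0,0,0,0,0,1],[0,0,0,0,0,0,1],[0,0,-3,0,0,0,1],[0,0,-7,0,0,0,1],[0,0,-7,0,0,0,1],[0,-3,-7,0,0,0,1]]]' 30; python3 go.py -136 -93 130 0 -136 -93 40 0;  python3 - <<'E'
from h import *
for c in("side",):
    im,d=bot.read_camera(c); cv2.imwrite(f"pics/{c}4.png",cv2.resize(im[80:240,220:420],(750,600),interpolation=cv2.INTER_CUBIC))
E
```

```text
t: 8.48
eef_pos: [0.5002, 0.212, 0.2523]
tool_rot: [0.0, 0.752, 0.659, 0.0]
contact_force: [0.2, 0.4, 0.6]
gripper_width: 1.003
now stand [-97.4 183.3 252.3] t 8.47 tilt 0.1 q [-0.697  0.239  0.216  1.861 -0.058  1.047  0.98 ] F [0.2 0.4 0.6] g 1.003
[-136.0, -93.0, 130.0, 0.0] -> [-27.64, -3.81, 12.22] [0.001, -0.0, -0.002]
[-136.0, -93.0, 40.0, 0.0] -> [-27.64, -3.82, 21.22] [0.001, -0.0, -0.002]
```

View pics/side4.png

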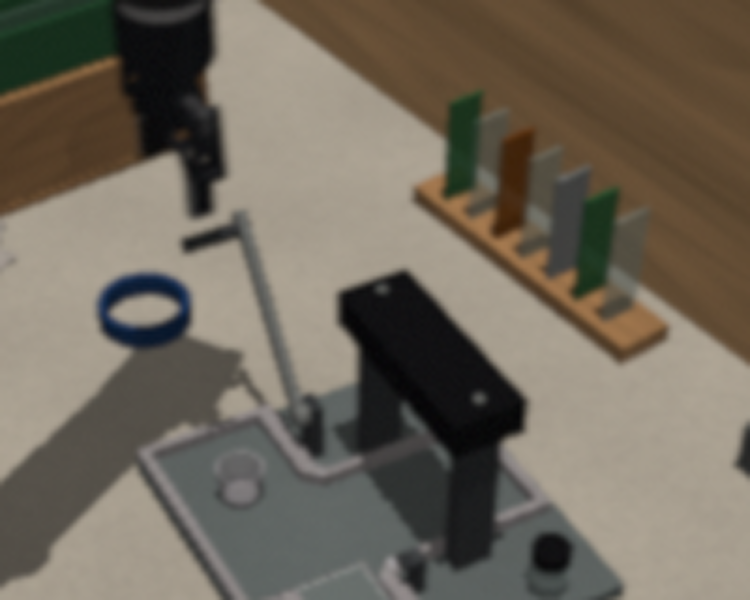

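```bash
python3 -m creep '[[[-6,-3.8,0,0,0,0,1],[-12,-3.8,0,0,0,0,1],[-18,-3.8,4,0,0,0,0.7],[-24,-3.8,8,0,0,0,0.7],[-27.6,-3.8,12.2,0,0,0,0.7],[-27.6,-3.8,12.2,0,0,0,0.7],[-27.6,-3.8,12.2,0,0,0,0.7],[-27.6,-3.8,12.2,0,0,0,0.7]]]' 30; python3 go.py -136 -93 40 0;  python3 - <<'E'
from h import *
p=np.load("p.npy"); a=2.2
P=S2W(p,[(-87,100-165*np.cos(a),60+165*np.sin(a)),(-32,100-165*np.cos(a),60+165*np.sin(a)),(-32,100,60)])
for c in("side","top"):
    im,d=bot.read_camera(c); im=cv2.resize(im[80:240,220:420],(750,600),interpolation=cv2.INTER_CUBIC)
    q=((proj(c,P)-[220,80]+.5)*3.75).astype(int); cv2.polylines(im,[q.reshape(-1,1,2)],False,(0,0,255),1)
    cv2.imwrite(f"pics/{c}5.png",im)
E
```

```text
t: 9.52
eef_pos: [0.4264, -0.0554, 0.1307]
tool_rot: [0.0, 0.751, 0.66, 0.0]
contact_force: [0.6, 0.8, -0.1]
gripper_width: 0.7
now stand [-136.   -91.4  130.7] t 9.53 tilt 0.0 q [-0.353  0.224  0.384  2.234 -0.129  0.703  1.563] F [ 0.6  0.8 -0.1] g 0.7
[-136.0, -93.0, 40.0, 0.0] -> [-0.17, -0.01, 9.07] [0.001, -0.0, 0.001]
```

View pics/side5.png

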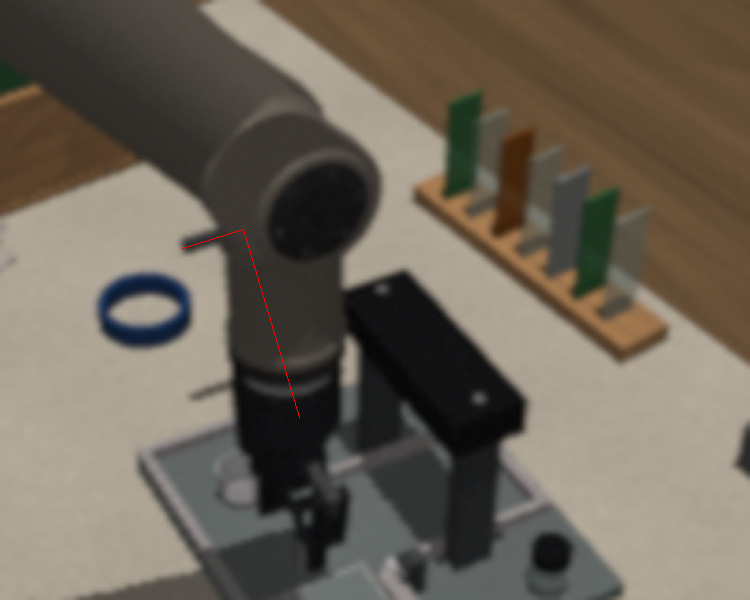

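View pics/top5.png

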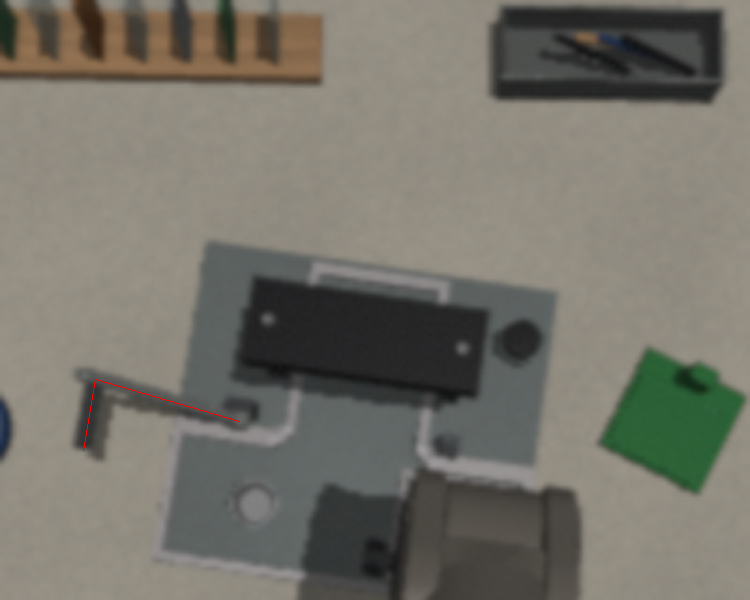

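```bash
python3 -m creep '[[[-0.2,0,3,0,0,0,0.7],[-0.2,0,6,0,0,0,0.7],[-0.2,0,9,0,0,0,0.7],[-0.2,0,9,0,0,0,0.7],[-0.2,0,9,0,0,0,0.2],[-0.2,0,9,0,0,0,0.2],[-0.2,0,9,0,0,0,0.2],[-0.2,0,9,0,0,0,0.2]]]' 30; python3 go.py; python3 - <<'E'
from h import *
for c in("side",):
    im,d=bot.read_camera(c); cv2.imwrite(f"pics/{c}6.png",cv2.resize(im[140:300,220:420],(750,600),interpolation=cv2.INTER_CUBIC))
E
```

```text
t: 10.62
eef_pos: [0.4267, -0.0579, 0.0417]
tool_rot: [0.001, 0.751, 0.66, 0.001]
contact_force: [-1.6, 1.1, 6.5]
gripper_width: 0.273
now stand [-135.3  -93.8   41.7] t 10.62 tilt 0.1 q [-0.266  0.408  0.305  2.286 -0.264  0.476  1.693] F [-1.6  1.1  6.5] g 0.273
```

View pics/side6.png

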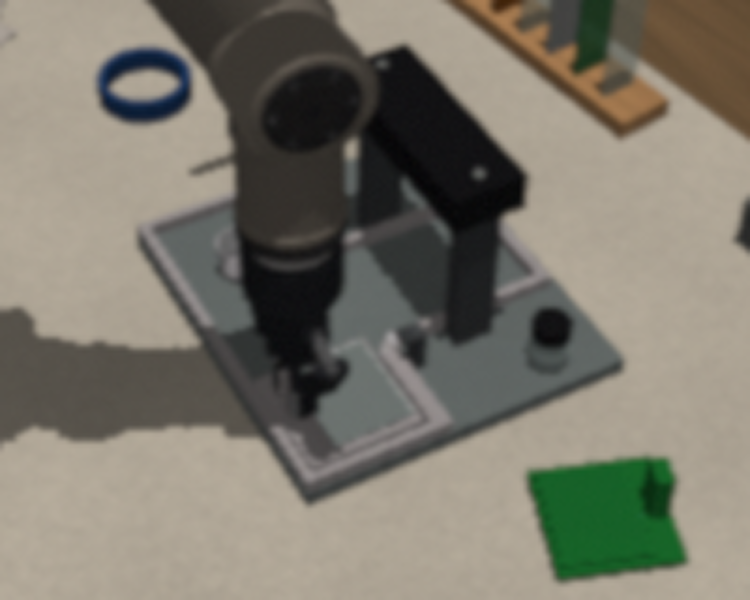

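```bash
python3 -m creep '[[[1,0,0,0,0,0,0.15],[2.2,0,0,0,0,0,0.15],[3.5,0,0,0,0,0,0.15],[4.8,0,0,0,0,0,0.15],[6.1,0,0,0,0,0,0.15],[7.4,0,0,0,0,0,0.15],[8.5,0,0,0,0,0,0.15],[9.4,0,0,0,0,0,0.15],[9.4,0,0,0,0,0,0.15]]]' 30; python3 go.py; python3 - <<'E'
from h import *
for c in("side","top"):
    im,d=bot.read_camera(c); cv2.imwrite(f"pics/{c}7.png",cv2.resize(im[140:300,220:420],(750,600),interpolation=cv2.INTER_CUBIC))
E
```

```text
t: 11.8
eef_pos: [0.4391, 0.0354, 0.0417]
tool_rot: [0.001, 0.752, 0.66, 0.001]
contact_force: [0.0, -0.1, 5.2]
gripper_width: 0.278
now stand [-135.1    0.3   41.7] t 11.8 tilt 0.2 q [-0.482  0.42   0.311  2.265 -0.27   0.487  1.484] F [ 0.  -0.1  5.2] g 0.278
```

View pics/side7.png

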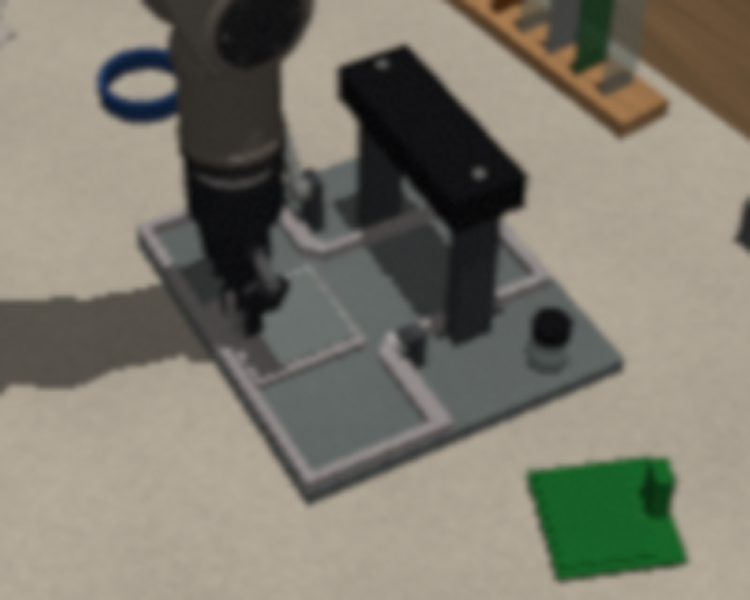

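View pics/top7.png

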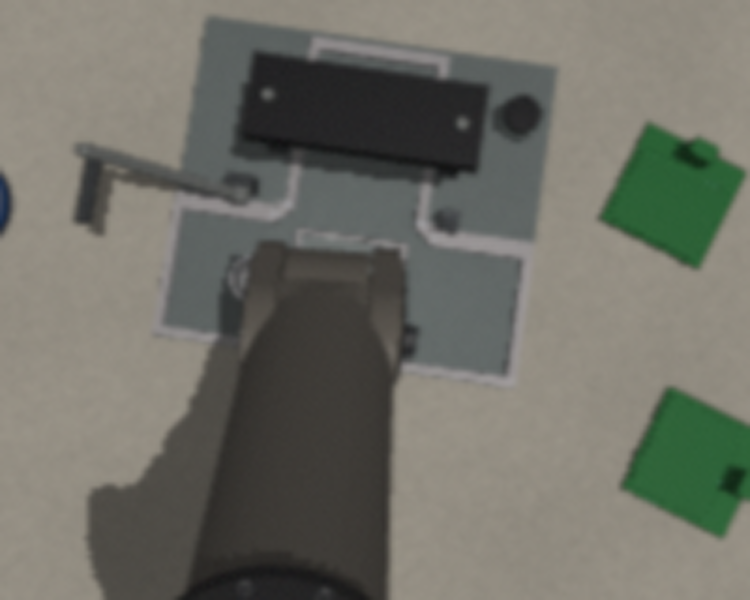

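```bash
python3 -m creep '[[[0,0.8,0,0,0,0,0.15],[0,1.8,0,0,0,0,0.15],[0,2.8,0,0,0,0,0.15],[0,3.8,0,0,0,0,0.15],[0,4.8,0,0,0,0,0.15],[0,5.8,0,0,0,0,0.15],[0,6.6,0,0,0,0,0.15],[0,7.2,0,0,0,0,0.15],[0,7.2,0,0,0,0,0.15]]]' 30; python3 go.py; python3 - <<'E'
from h import *
for c in("side","top"):
    im,d=bot.read_camera(c); cv2.imwrite(f"pics/{c}8.png",cv2.resize(im[140:300,220:420],(750,600),interpolation=cv2.INTER_CUBIC))
E
```

```text
t: 13.02
eef_pos: [0.5079, 0.026, 0.0411]
tool_rot: [-0.001, 0.751, 0.66, -0.001]
contact_force: [-4.0, 1.2, 6.6]
gripper_width: 0.276
now stand [-65.7  -0.1  41.1] t 13.03 tilt 0.1 q [-0.42   0.503  0.308  2.108 -0.276  0.571  1.527] F [-4.   1.2  6.6] g 0.276
```

View pics/side8.png

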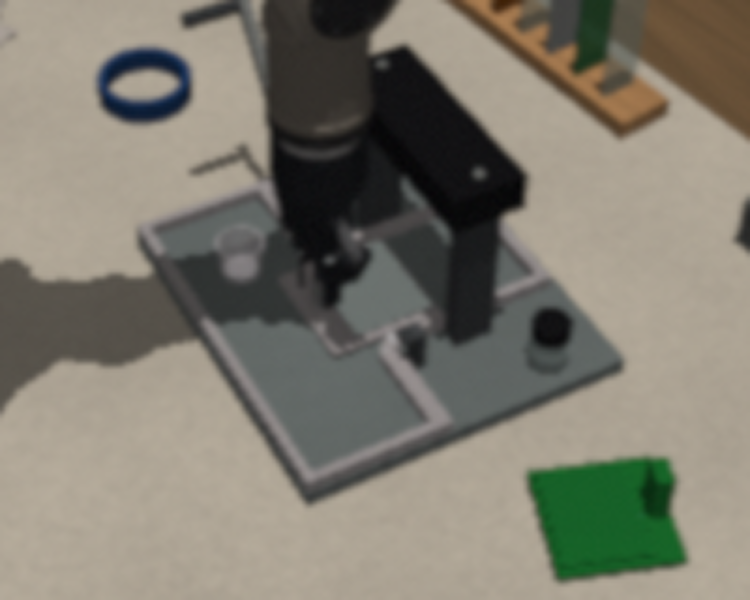

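```bash
cat > kin.py <<'E'
import numpy as np, itertools
from scipy.optimize import least_squares
from scipy.spatial.transform import Rotation as R
Q=np.array([[-1.227,.477,.022,1.555,-.011,1.109,-.083],[-.387,.195,.269,2.041,-.066,.912,1.359],[-.29,.33,.28,2.073,-.132,.753,1.515],[-.235,.482,.228,2.129,-.205,.549,1.585],[-.304,.368,.276,2.097,-.152,.694,1.511],[-.526,.259,.259,1.957,-.081,.933,1.213],[-.654,.359,.21,1.876,-.093,.918,1.042],[-.697,.239,.216,1.861,-.058,1.047,.98],[-.353,.224,.384,2.234,-.129,.703,1.563],[-.266,.408,.305,2.286,-.264,.476,1.693],[-.482,.42,.311,2.265,-.27,.487,1.484],[-.42,.503,.308,2.108,-.276,.571,1.527]])
E=np.array([[.294,.607,.2305],[.4859,.0109,.2043],[.501,-.0339,.131],[.4974,-.0372,.0405],[.4989,-.0246,.106],[.515,.0988,.2052],[.528,.2088,.1819],[.5002,.212,.2523],[.4264,-.0554,.1307],[.4267,-.0579,.0417],[.4391,.0354,.0417],[.5079,.026,.0411]])
W=np.array([[.848,.531],[.751,.66],[.751,.66],[.751,.66],[.752,.659],[.752,.66],[.751,.66],[.752,.659],[.751,.66],[.751,.66],[.752,.66],[.751,.66]])
def fk(q,par,s):
    h,l1,l2,l3,a1,a3,a5,a7,o1,o2,o3=par
    r=R.from_euler("z",s[0]*q[0]+a1); p=np.array([0,0,h])
    r=r*R.from_euler("y",q[1]); p=p+r.apply([o1,0,l1])
    r=r*R.from_euler("z",s[1]*q[2]+0)*R.from_euler("y",q[3]); p=p+r.apply([o2,0,l2])
    r=r*R.from_euler("z",s[2]*q[4]+0)*R.from_euler("y",q[5]); p=p+r.apply([o3,0,l3])
    return p,r*R.from_euler("z",s[3]*q[6]+a7)
def res(par,s):
    o=[]
    for q,e,w in zip(Q,E,W):
        p,r=fk(q,par,s); T=R.from_quat([w[0],w[1],0,0]); o+=list((p-e)*10)+list((r.inv()*T).as_rotvec())
    return np.array(o)
if __name__=="__main__":
    best=[]
    for s in itertools.product([1,-1],repeat=4):
      for a7 in(0,1.57,-1.57,3.1):
        f=least_squares(res,[.35,.4,.4,.3,0,0,0,a7,0,0,0],args=(s,)); best.append((f.cost,s,f.x))
    best.sort(key=lambda b:b[0])
    for b in best[:3]: print(b[0],b[1],b[2].round(3))
    np.save("kin.npy",np.r_[best[0][2],best[0][1]]); print(np.abs(res(best[0][2],best[0][1])).max())
E
python3 kin.py
```

```text
0.010800418861148249 (-1, -1, -1, -1) [ 2.2900e-01  5.2200e-01  4.6400e-01  2.6700e-01 -9.9000e-02  2.3030e+00
 -1.5775e+01  3.0420e+00 -2.4000e-02 -8.0000e-03 -3.8000e-02]
0.010800418861148284 (-1, -1, -1, -1) [ 2.2900e-01  5.2200e-01  4.6400e-01  2.6700e-01 -9.9000e-02 -1.1887e+01
 -3.5170e+00  3.0420e+00 -2.4000e-02 -8.0000e-03 -3.8000e-02]
0.010800418861148403 (-1, -1, -1, -1) [ 2.2900e-01  5.2200e-01  4.6400e-01  2.6700e-01 -9.9000e-02  3.2529e+01
 -4.0210e+00 -3.2410e+00 -2.4000e-02 -8.0000e-03 -3.8000e-02]
0.0661582099522609
```

```bash
sed -i 's/s\[1\]\*q\[2\]+0/s[1]*q[2]+a3/; s/s\[2\]\*q\[4\]+0/s[2]*q[4]+a5/' kin.py; python3 kin.py; cat > ik.py <<'E'
from go import *
import kin
K=np.load("kin.npy"); par,s=K[:11],K[11:]
lo=np.array([-2.96,-.34,-1.41,.24,-1.37,.17,-2.96]);hi=np.array([2.96,2.1,1.46,2.44,4.51,1.92,2.96])
from scipy.optimize import least_squares
q0=np.array(bot.get_obs()["q"])
for x,z in((-130,120),(-115,60),(-80,50),(10,50),(5,50),(-60,150)):
  for t in(0,30,40,45,50,55,60,70):
    T=R.from_matrix(axes(t)); w=S2W(p,[(x,0,z)])[0]
    def f(q):
        P,r=kin.fk(q,par,s); return np.r_[(P-w)*10,(r.inv()*T).as_rotvec(),.002*(q-q0)]
    b=least_squares(f,np.clip(q0,lo+.01,hi-.01),bounds=(lo,hi)); e=b.fun[:6]
    print(x,z,t,"poserr mm",round(np.linalg.norm(e[:3])*100,1),"rot",round(np.linalg.norm(e[3:]),3),b.x.round(2))
E
python3 ik.py
```

```text
0.006971995624738771 (-1, -1, -1, -1) [-0.094  0.517  0.464 -0.058 -0.044 -0.069  0.03  -3.271 -0.016 -0.011
 -0.031]
0.006971995627239012 (-1, -1, -1, -1) [-0.094  0.517  0.464 -0.058 -0.044 -0.069  0.03  -3.271 -0.016 -0.011
 -0.031]
0.00697199562740923 (-1, -1, -1, -1) [-0.094  0.517  0.464 -0.058 -0.044 -0.069  0.03   3.012 -0.016 -0.011
 -0.031]
0.04508065718436871
-130 120 0 poserr mm 0.0 rot 0.0 [-0.52  0.26  0.35  2.21 -0.13  0.7   1.37]
-130 120 30 poserr mm 0.0 rot 0.0 [-0.54  0.34  0.41  2.14 -0.23  0.19  1.47]
-130 120 40 poserr mm 0.0 rot 0.0 [-0.88  0.46  0.8   2.08 -1.25  0.17  2.38]
-130 120 45 poserr mm 1.4 rot 0.053 [-0.91  0.47  0.84  2.07 -1.37  0.17  2.48]
-130 120 50 poserr mm 3.6 rot 0.133 [-0.93  0.48  0.87  2.07 -1.37  0.17  2.48]
-130 120 55 poserr mm 5.7 rot 0.213 [-0.95  0.5   0.9   2.07 -1.37  0.17  2.47]
-130 120 60 poserr mm 7.9 rot 0.292 [-0.97  0.51  0.93  2.06 -1.37  0.17  2.46]
-130 120 70 poserr mm 12.1 rot 0.451 [-1.01  0.54  1.    2.06 -1.37  0.17  2.42]
-115 60 0 poserr mm 0.0 rot 0.0 [-0.47  0.41  0.32  2.21 -0.25  0.57  1.48]
-115 60 30 poserr
[... 2290 characters left out ...]

5 50 70 poserr mm 11.7 rot 0.479 [-0.63  0.76  0.69  1.77 -1.37  0.17  2.39]
-60 150 0 poserr mm 0.0 rot 0.0 [-0.48  0.33  0.36  2.03 -0.16  0.82  1.42]
-60 150 30 poserr mm 0.0 rot 0.0 [-0.47  0.4   0.39  1.96 -0.24  0.31  1.49]
-60 150 40 poserr mm 0.0 rot 0.0 [-0.57  0.44  0.5   1.93 -0.56  0.17  1.77]
-60 150 45 poserr mm 0.0 rot 0.0 [-0.71  0.49  0.68  1.9  -1.07  0.17  2.22]
-60 150 50 poserr mm 0.4 rot 0.015 [-0.77  0.52  0.75  1.87 -1.37  0.17  2.49]
-60 150 55 poserr mm 2.4 rot 0.096 [-0.78  0.53  0.78  1.87 -1.37  0.17  2.48]
-60 150 60 poserr mm 4.4 rot 0.177 [-0.8   0.54  0.81  1.86 -1.37  0.17  2.47]
-60 150 70 poserr mm 8.4 rot 0.338 [-0.83  0.57  0.87  1.86 -1.37  0.17  2.44]
```

```bash
python3 -m creep '[[[0,0,0,0,0,0,0.6],[0,0,0,0,0,0,0.6],[0,0,0,0,0,0,0.6],[0,0,-3,0,0,0,0.6],[0,0,-6,0,0,0,0.6],[0,-2,-9,0,0,0,0],[0,-5,-9,0,0,0,0],[0,-5,-9,0,0,0,0]]]' 30; python3 go.py -110 0 100 30  -100 0 36 30; python3 - <<'E'
from h import *
for c in("side","top"):
    im,d=bot.read_camera(c); cv2.imwrite(f"pics/{c}9.png",cv2.resize(im[140:300,220:420],(750,600),interpolation=cv2.INTER_CUBIC))
E
```

```text
t: 14.12
eef_pos: [0.4578, 0.0324, 0.1305]
tool_rot: [-0.001, 0.751, 0.66, -0.0]
contact_force: [1.0, -0.0, 0.2]
gripper_width: 0.003
now stand [-116.2   -0.2  130.5] t 14.12 tilt 0.1 q [-0.543  0.273  0.393  2.172 -0.158  0.723  1.398] F [ 1.  -0.   0.2] g 0.003
[-110.0, 0.0, 100.0, 30.0] -> [0.02, 0.63, 3.05] [-0.525, -0.001, 0.0]
[-100.0, 0.0, 36.0, 30.0] -> [0.02, 1.63, 9.45] [-0.525, -0.001, 0.0]
```

View pics/side9.png

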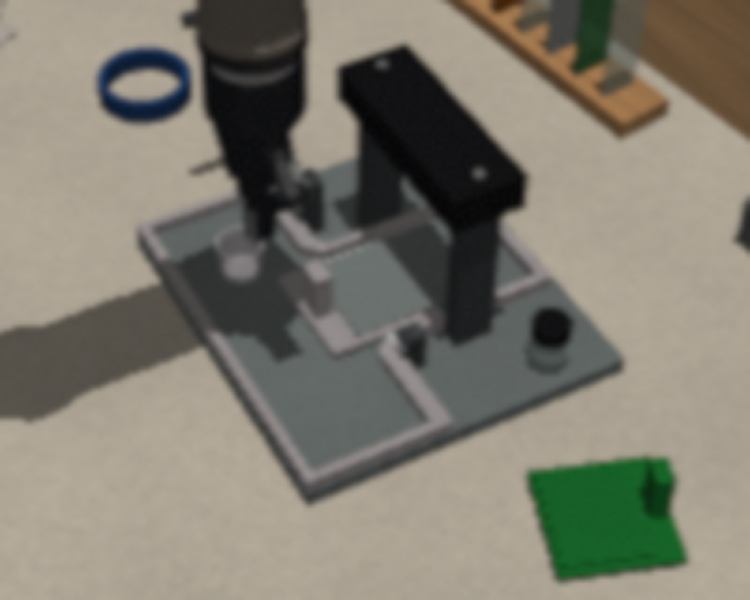

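```bash
python3 -m creep '[[[0,0.1,0,-0.15,0,0,0],[0,0.3,0,-0.3,0,0,0],[0,0.5,0,-0.45,0,0,0],[0,0.6,0,-0.525,0,0,0],[0,0.6,0,-0.525,0,0,0],[0,0.6,0,-0.525,0,0,0]]]' 30; python3 go.py -105 0 70 30  -100 0 36 30
```

```text
t: 14.98
eef_pos: [0.4409, 0.0084, 0.0994]
tool_rot: [0.16, 0.734, 0.656, 0.077]
contact_force: [-0.7, -0.3, -0.5]
gripper_width: -0.002
now stand [-129.9  -26.3   99.4] t 14.97 tilt 20.4 q [ 0.075  0.221 -0.448  2.416  0.944  0.416  0.252] F [-0.7 -0.3 -0.5] g -0.002
[-105.0, 0.0, 70.0, 30.0] -> [2.9, 1.44, 3.36] [-0.18, 0.088, 0.041]
[-100.0, 0.0, 36.0, 30.0] -> [3.23, 0.77, 6.71] [-0.18, 0.088, 0.041]
```

```bash
python3 -m creep '[[[0,0,0,0,0,0,0],[0,0,0,0,0,0,0]]]' 30; python3 go.py -105 0 110 30
```

```text
t: 15.22
eef_pos: [0.4405, 0.0071, 0.0992]
tool_rot: [0.159, 0.735, 0.655, 0.076]
contact_force: [0.6, 0.5, -0.2]
gripper_width: 0.002
now stand [-130.1  -27.6   99.2] t 15.22 tilt 20.3 q [ 0.065  0.22  -0.435  2.416  0.935  0.414  0.261] F [ 0.6  0.5 -0.2] g 0.002
[-105.0, 0.0, 110.0, 30.0] -> [2.65, 2.81, -0.42] [-0.182, 0.089, 0.039]
```

```bash
python3 go.py -60 0 170 10 -60 0 170 25; python3 -c "
import sys; sys.argv=['x']
exec(open('ik.py').read().split('for x,z')[0])
P,r=kin.fk(q0,par,s); print(P,bot.get_obs()['eef_pos'], r.as_matrix().round(2), cur()[1].round(2))"
```

```text
now stand [-130.1  -27.6   99.2] t 15.22 tilt 20.3 q [ 0.065  0.22  -0.435  2.416  0.935  0.414  0.261] F [ 0.6  0.5 -0.2] g 0.002
[-60.0, 0.0, 170.0, 10.0] -> [2.07, 9.05, -4.54] [0.167, 0.095, 0.023]
[-60.0, 0.0, 170.0, 25.0] -> [2.07, 9.05, -4.54] [-0.095, 0.091, 0.035]
[0.32073918 0.1161722  0.07179783] [0.44049819 0.00709123 0.09924433] [[ 0.14  0.95  0.29]
 [ 0.98 -0.09 -0.18]
 [-0.14  0.31 -0.94]] [[ 0.13  0.94  0.32]
 [ 0.99 -0.09 -0.13]
 [-0.1   0.33 -0.94]]
```

```bash
python3 -m creep '[[[1,4,-2,0.08,0.05,0.01,0],[2,9,-4.5,0.167,0.095,0.02,0],[2,9,-4.5,0.167,0.095,0.02,0],[2,9,-4.5,0.167,0.095,0.02,0],[2,9,-4.5,0.167,0.095,0.02,0]]]' 30; python3 go.py -60 0 170 20 -60 0 170 30
cat > rec.py <<'E'
from station import bot
import numpy as np,os
o=bot.get_obs(); r=np.r_[o["q"],o["eef_pos"],o["tool_rot"]]
f="rec.npy"; a=np.load(f) if os.path.exists(f) else np.zeros((0,14)); np.save(f,np.vstack([a,r]))
E
python3 rec.py
```

```text
t: 15.85
eef_pos: [0.5117, 0.0259, 0.1688]
tool_rot: [0.066, 0.746, 0.66, 0.057]
contact_force: [-0.8, 0.5, -0.5]
gripper_width: 0.003
now stand [-62.    0.2 168.8] t 15.85 tilt 10.0 q [ 0.294  0.256 -0.572  2.096  0.321  0.692  0.961] F [-0.8  0.5 -0.5] g 0.003
[-60.0, 0.0, 170.0, 20.0] -> [-0.02, 0.21, -0.08] [-0.175, 0.001, 0.007]
[-60.0, 0.0, 170.0, 30.0] -> [-0.02, 0.21, -0.08] [-0.35, 0.0, 0.007]
```

```bash
python3 -m creep '[[[0,0.2,0,-0.1,0,0,0],[0,0.2,0,-0.175,0,0,0],[0,0.2,0,-0.175,0,0,0]]]' 30; python3 rec.py; python3 -m creep '[[[0,0,0,-0.1,0,0,0],[0,0,0,-0.175,0,0,0],[0,0,0,-0.175,0,0,0],[0,0,0,-0.175,0,0,0]]]' 30; python3 rec.py; python3 go.py -60 0 170 30 -100 0 120 30
cat > kin2.py <<'E'
import numpy as np,itertools
from scipy.optimize import least_squares
from scipy.spatial.transform import Rotation as R
import kin
fk=kin.fk
rec=np.load("rec.npy")
Q=np.vstack([kin.Q,[[.065,.22,-.435,2.416,.935,.414,.261]],rec[:,:7]])
E=np.vstack([kin.E,[[.4405,.0071,.0992]],rec[:,7:10]])
W=np.vstack([np.c_[0*kin.W[:,0],kin.W,0*kin.W[:,0]],[[.159,.735,.655,.076]],rec[:,10:]])
def res(par,s):
    o=[]
    for q,e,w in zip(Q,E,W):
        p,r=fk(q,par,s); T=R.from_quat([w[1],w[2],w[3],w[0]]); o+=list((p-e)*10)+list((r.inv()*T).as_rotvec())
    return np.array(o)
best=[]
for s in itertools.product([1,-1],repeat=4):
  for a7 in(0,1.57,3.1):
    f=least_squares(res,[.3,.4,.4,.3,0,0,0,a7,0,0,0],args=(s,)); best.append((f.cost,s,f.x))
best.sort(key=lambda b:b[0])
for b in best[:2]: print(b[0],b[1],b[2].round(3))
np.save("kin.npy",np.r_[best[0][2],best[0][1]]); print(np.abs(res(best[0][2],best[0][1])).reshape(-1,6).max(1).round(3))
E
python3 kin2.py
```

```text
t: 16.23
eef_pos: [0.5113, 0.0255, 0.1683]
tool_rot: [0.13, 0.737, 0.653, 0.113]
contact_force: [0.1, 0.2, 0.4]
gripper_width: 0.002
t: 16.73
eef_pos: [0.5147, 0.0256, 0.17]
tool_rot: [0.194, 0.724, 0.64, 0.171]
contact_force: [0.0, -0.3, -0.9]
gripper_width: -0.003
now stand [-58.9   0.4 170. ] t 16.73 tilt 30.0 q [ 0.062  0.132 -0.389  2.347  0.967  0.321  0.259] F [ 0.  -0.3 -0.9] g -0.003
[-60.0, 0.0, 170.0, 30.0] -> [-0.03, -0.1, -0.06] [-0.0, -0.002, 0.006]
[-100.0, 0.0, 120.0, 30.0] -> [-0.0, -6.06, 2.28] [-0.0, -0.002, 0.006]
0.03823872969196496 (-1, -1, -1, -1) [ 2.820e-01  5.400e-01  4.720e-01  3.260e-01 -4.200e-02 -9.000e-02
  4.000e-02  2.988e+00 -1.000e-03 -6.000e-03 -4.000e-03]
0.038238729692233256 (-1, -1, -1, -1) [ 2.820e-01  5.400e-01  4.720e-01  3.260e-01 -4.200e-02 -9.000e-02
  4.000e-02  2.988e+00 -1.000e-03 -6.000e-03 -4.000e-03]
[0.107 0.067 0.017 0.031 0.014 0.027 0.029 0.031 0.095 0.035 0.022 0.049
 0.074 0.089 0.061 0.071]
```

```bash
sed -i 's/^for x,z.*/for x,z in((-60,170),(-100,120),(-95,36),(-70,36),(-40,36),(5,36)):/; s/for t in(.*/for t in(20,25,30,35,40):/' ik.py; python3 ik.py
```

```text
-60 170 20 poserr mm 0.0 rot 0.0 [ 0.33  0.16 -0.6   2.25  0.43  0.44  0.84]
-60 170 25 poserr mm 0.0 rot 0.0 [ 0.27  0.13 -0.54  2.31  0.58  0.33  0.69]
-60 170 30 poserr mm 0.0 rot 0.0 [ 0.14  0.11 -0.41  2.37  0.87  0.22  0.39]
-60 170 35 poserr mm 0.0 rot 0.0 [ 0.05  0.11 -0.33  2.42  1.5   0.18 -0.26]
-60 170 40 poserr mm 1.7 rot 0.051 [-0.36  0.11  0.08  2.44  1.8   0.17 -0.58]
-100 120 20 poserr mm 0.0 rot 0.0 [ 0.27  0.2  -0.56  2.37  0.67  0.31  0.57]
-100 120 25 poserr mm 0.0 rot 0.0 [ 0.09  0.17 -0.38  2.43  0.97  0.2   0.26]
-100 120 30 poserr mm 1.9 rot 0.059 [ 0.59  0.25 -0.96  2.44  1.39  0.35 -0.15]
-100 120 35 poserr mm 4.3 rot 0.134 [ 0.36  0.21 -0.73  2.44  1.39  0.32 -0.19]
-100 120 40 poserr mm 6.7 rot 0.209 [ 0.15  0.2  -0.53  2.44  1.42  0.33 -0.26]
-95 36 20 poserr mm 0.0 rot 0.0 [ 0.05  0.4  -0.32  2.4   1.55  0.17 -0.29]
-95 36 25 poserr mm 0.7 rot 0.019 [-0.09  0.39 -0.18  2.44  2.19  0.17 -0.96]
-95 36 30 poserr mm 3.3 rot 0.094 [-0.22  0.39 -0.06  2.44  2.27  0.17 -1.08]
-95 36 35 poserr mm 5.9 rot 0.167 [-0.38  0.41  0.09  2.44  2.35  0.17 -1.22]
-95 36 
[... 509 characters left out ...]
.29  1.2   0.17  0.09]
-40 36 25 poserr mm 0.0 rot 0.0 [ 0.3   0.49 -0.61  2.34  1.86  0.33 -0.54]
-40 36 30 poserr mm 0.0 rot 0.0 [ 0.47  0.57 -0.83  2.4   2.1   0.52 -0.75]
-40 36 35 poserr mm 0.3 rot 0.008 [-0.35  0.48  0.11  2.44  2.98  0.36 -1.8 ]
-40 36 40 poserr mm 2.9 rot 0.081 [-0.54  0.51  0.3   2.44  3.09  0.36 -1.97]
5 36 20 poserr mm 0.0 rot 0.0 [ 0.1   0.49 -0.33  2.19  1.02  0.21  0.29]
5 36 25 poserr mm 0.0 rot 0.0 [ 0.18  0.5  -0.43  2.25  1.71  0.24 -0.39]
5 36 30 poserr mm 0.0 rot 0.0 [ 0.42  0.58 -0.75  2.3   2.04  0.46 -0.65]
5 36 35 poserr mm 0.0 rot 0.0 [ 0.51  0.66 -0.88  2.36  2.23  0.63 -0.8 ]
5 36 40 poserr mm 0.0 rot 0.0 [ 0.54  0.72 -0.93  2.41  2.37  0.79 -0.91]
```

```bash
python3 go.py -97 0 130 12
```

```text
now stand [-58.9   0.4 170. ] t 16.73 tilt 30.0 q [ 0.062  0.132 -0.389  2.347  0.967  0.321  0.259] F [ 0.  -0.3 -0.9] g -0.003
[-97.0, 0.0, 130.0, 12.0] -> [-0.01, -5.3, 1.56] [0.314, -0.001, 0.006]
```

```bash
python3 -m creep '[[[0,-1.5,0,0.15,0,0,0],[0,-3.5,0.5,0.31,0,0,0],[0,-5.3,1.5,0.31,0,0,0],[0,-5.3,1.5,0.31,0,0,0],[0,-5.3,1.5,0.31,0,0,0]]]' 30; python3 go.py -97 0 70 12 -97 0 37 12;python3 rec.py
```

```text
t: 17.35
eef_pos: [0.4767, 0.0301, 0.1307]
tool_rot: [0.081, 0.745, 0.658, 0.071]
contact_force: [0.2, -0.1, 0.6]
gripper_width: -0.0
now stand [-9.710e+01 -1.000e-01  1.307e+02] t 17.35 tilt 12.3 q [ 0.19   0.236 -0.486  2.236  0.389  0.529  0.853] F [ 0.2 -0.1  0.6] g -0.0
[-97.0, 0.0, 70.0, 12.0] -> [0.01, -1.28, 5.94] [0.006, -0.001, 0.005]
[-97.0, 0.0, 37.0, 12.0] -> [0.02, -1.99, 9.16] [0.006, -0.001, 0.005]
```

```bash
python3 -m creep '[[[0,-0.6,3,0,0,0,0],[0,-1.3,6,0,0,0,0],[0,-2,9.1,0,0,0,0],[0,-2,9.1,0,0,0,0],[0,-2,9.1,0,0,0,0]]]' 30; python3 go.py -65 0 37 15 -45 0 36 20;python3 rec.py;  python3 - <<'E'
from h import *
for c in("side",):
    im,d=bot.read_camera(c); cv2.imwrite(f"pics/{c}10.png",cv2.resize(im[140:300,220:420],(750,600),interpolation=cv2.INTER_CUBIC))
E
```

```text
t: 17.98
eef_pos: [0.4768, 0.0304, 0.0383]
tool_rot: [0.081, 0.745, 0.658, 0.071]
contact_force: [0.6, -0.3, 1.0]
gripper_width: 0.0
now stand [-97.1   0.3  38.3] t 17.98 tilt 12.4 q [ 0.008  0.408 -0.298  2.303  0.689  0.312  0.548] F [ 0.6 -0.3  1. ] g 0.0
[-65.0, 0.0, 37.0, 15.0] -> [-0.04, 3.11, 0.82] [-0.046, -0.001, 0.006]
[-45.0, 0.0, 36.0, 20.0] -> [-0.06, 5.04, 1.35] [-0.133, -0.001, 0.006]
```

View pics/side10.png

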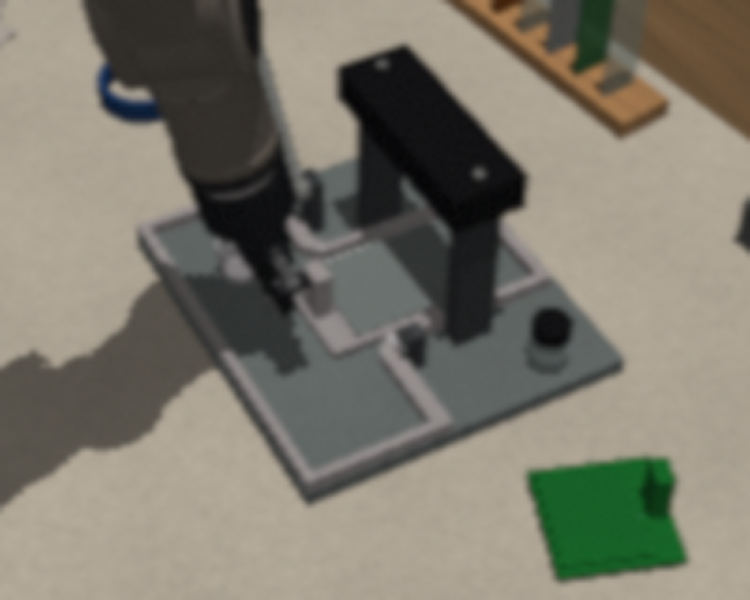

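```bash
python3 -m creep '[[[0,1,0.2,0,0,0,0],[0,2,0.4,-0.02,0,0,0],[0,3.1,0.65,-0.046,0,0,0],[0,4.1,0.9,-0.09,0,0,0],[0,5,1.15,-0.133,0,0,0],[0,5,1.15,-0.133,0,0,0],[0,5,1.15,-0.133,0,0,0]]]' 30; python3 go.py -30 0 38 25 -15 0 38 30;python3 rec.py;  python3 - <<'E'
from h import *
for c in("side",):
    im,d=bot.read_camera(c); cv2.imwrite(f"pics/{c}11.png",cv2.resize(im[140:300,220:420],(750,600),interpolation=cv2.INTER_CUBIC))
E
```

```text
t: 18.9
eef_pos: [0.5275, 0.0242, 0.0369]
tool_rot: [0.13, 0.738, 0.652, 0.115]
contact_force: [0.4, -0.4, 0.6]
gripper_width: 0.002
now stand [-46.    0.7  36.9] t 18.9 tilt 19.9 q [-0.182  0.434 -0.067  2.3    1.078  0.169  0.162] F [ 0.4 -0.4  0.6] g 0.002
[-30.0, 0.0, 38.0, 25.0] -> [-0.07, 1.54, 0.44] [-0.088, -0.003, 0.005]
[-15.0, 0.0, 38.0, 30.0] -> [-0.08, 2.95, 0.95] [-0.176, -0.003, 0.005]
```

View pics/side11.png

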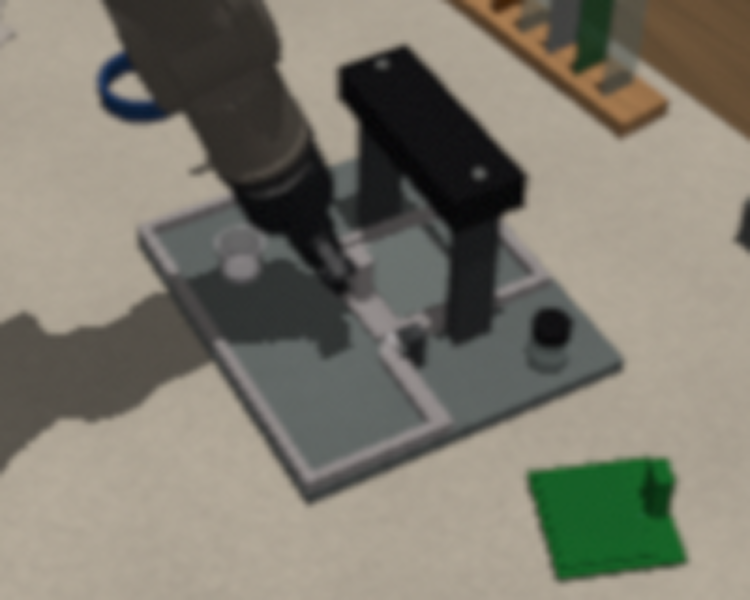

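```bash
python3 -m creep '[[[-0.1,0.5,0.2,-0.03,0,0,0],[-0.1,1,0.4,-0.06,0,0,0],[-0.1,1.5,0.5,-0.088,0,0,0],[-0.1,1.5,0.5,-0.088,0,0,0],[-0.1,1.5,0.5,-0.088,0,0,0]]]' 30; python3 go.py -15 0 38 30 -5 0 38 30;python3 rec.py
```

```text
t: 19.58
eef_pos: [0.5423, 0.0206, 0.0369]
tool_rot: [0.162, 0.732, 0.646, 0.142]
contact_force: [-1.5, 1.4, 0.1]
gripper_width: -0.0
now stand [-30.9  -1.1  36.9] t 19.57 tilt 24.9 q [-0.125  0.451 -0.141  2.323  1.753  0.216 -0.507] F [-1.5  1.4  0.1] g -0.0
[-15.0, 0.0, 38.0, 30.0] -> [0.1, 1.49, 0.57] [-0.089, -0.002, 0.004]
[-5.0, 0.0, 38.0, 30.0] -> [0.09, 2.4, 0.99] [-0.089, -0.002, 0.004]
```

```bash
python3 -m creep '[[[0,0.5,0.2,-0.03,0,0,0],[0.1,1,0.4,-0.06,0,0,0],[0.1,1.5,0.55,-0.09,0,0,0],[0.1,1.5,0.55,-0.12,0,0,0],[0.1,1.5,0.55,-0.12,0,0,0]]]' 30; python3 go.py -5 0 38 32 6 0 38 32;python3 rec.py;  python3 - <<'E'
from h import *
for c in("side","top"):
    im,d=bot.read_camera(c); cv2.imwrite(f"pics/{c}12.png",cv2.resize(im[120:280,220:420],(750,600),interpolation=cv2.INTER_CUBIC))
E
```

```text
t: 20.2
eef_pos: [0.558, 0.0193, 0.038]
tool_rot: [0.205, 0.721, 0.637, 0.18]
contact_force: [-0.7, 0.7, -0.0]
gripper_width: -0.004
now stand [-15.2  -0.3  38. ] t 20.2 tilt 31.7 q [ 0.046  0.496 -0.361  2.353  2.11   0.415 -0.835] F [-0.7  0.7 -0. ] g -0.004
[-5.0, 0.0, 38.0, 32.0] -> [0.02, 0.87, 0.53] [-0.005, -0.001, 0.005]
[6.0, 0.0, 38.0, 32.0] -> [0.02, 1.8, 1.11] [-0.005, -0.001, 0.005]
```

View pics/side12.png

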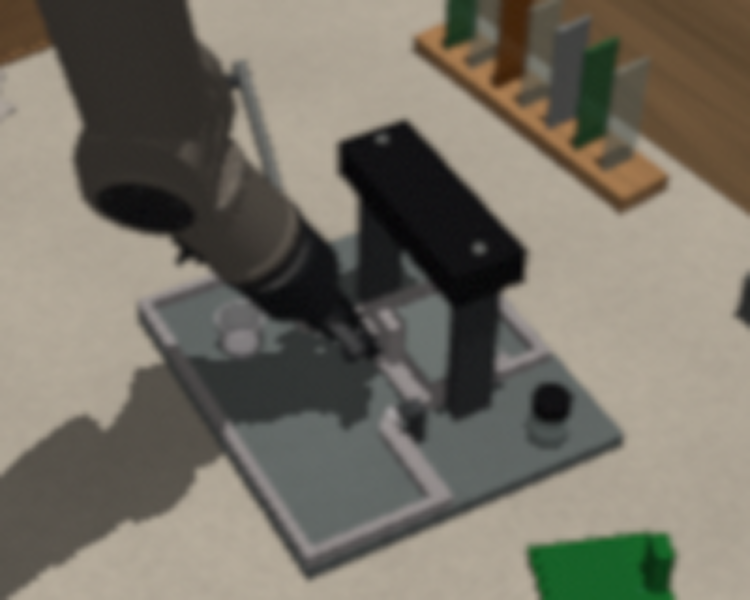

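View pics/top12.png

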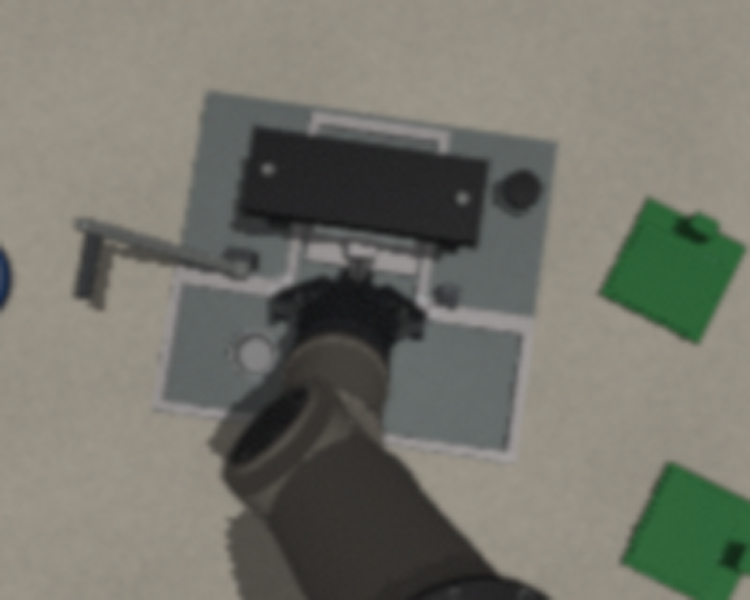

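```bash
python3 -m creep '[[[0,0.4,0.25,-0.02,0,0,0],[0,0.8,0.5,-0.04,0,0,0],[0,1.2,0.75,-0.05,0,0,0],[0,1.6,1,-0.06,0,0,0],[0,1.6,1,-0.06,0,0,0]]]' 30; python3 go.py 6 0 38 35 10 0 38 35;  python3 - <<'E'
from h import *
for c in("side","top"):
    im,d=bot.read_camera(c); cv2.imwrite(f"pics/{c}13.png",cv2.resize(im[120:280,220:420],(750,600),interpolation=cv2.INTER_CUBIC))
E
```

```text
t: 20.92
eef_pos: [0.5777, 0.0172, 0.0383]
tool_rot: [0.228, 0.714, 0.631, 0.2]
contact_force: [-0.8, -0.5, -0.5]
gripper_width: 0.006
now stand [ 4.7  0.1 38.3] t 20.93 tilt 35.3 q [ 0.087  0.533 -0.407  2.346  2.215  0.498 -0.914] F [-0.8 -0.5 -0.5] g 0.006
[6.0, 0.0, 38.0, 35.0] -> [-0.02, 0.09, 0.1] [0.005, -0.002, 0.005]
[10.0, 0.0, 38.0, 35.0] -> [-0.02, 0.42, 0.33] [0.005, -0.002, 0.005]
```

View pics/side13.png

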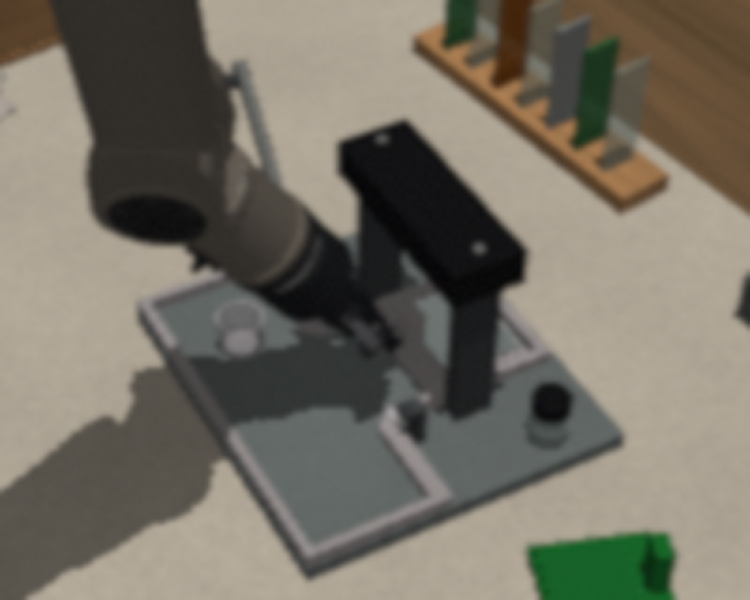

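```bash
python3 -m creep '[[[0,0.2,0.15,0,0,0,0],[0,0.4,0.28,0,0,0,0],[0,0.4,0.28,0,0,0,0]]]' 30; python3 -m creep '[[[0,0.2,0.13,0,0,0,0],[0,0.4,0.26,0,0,0,0],[0,0.4,0.26,0,0,0,0]]]';python3 go.py
```

```text
t: 21.4
eef_pos: [0.5821, 0.0168, 0.0383]
tool_rot: [0.227, 0.714, 0.631, 0.2]
contact_force: [-2.3, 0.2, -0.3]
gripper_width: -0.003
t: 21.78
eef_pos: [0.5825, 0.0169, 0.0367]
tool_rot: [0.225, 0.714, 0.632, 0.198]
contact_force: [-16.9, 1.7, 8.9]
gripper_width: -0.002
now stand [ 9.4  0.5 36.7] t 21.77 tilt 34.9 q [ 0.084  0.537 -0.396  2.332  2.207  0.481 -0.898] F [-16.9   1.7   8.9] g -0.002
```

```bash
python3 -m creep '[[[0,0.15,0,0,0,0,0],[0,0.3,0,0,0,0,0],[0,0.3,0,0,0,0,0],[0,0.3,0,0,0,0,0]]]'; python3 -m creep '[[[0,-0.4,-0.4,0,0,0,0],[0,-1.5,-1.1,0,0,0,0],[0,-3,-2.2,0,0,0,0],[0,-5,-4,0,0,0,0],[0,-8,-7,0,0,0,0],[0,-8,-7,0,0,0,0]]]';python3 go.py;  python3 - <<'E'
from h import *
for c in("side","top"):
    im,d=bot.read_camera(c); cv2.imwrite(f"pics/{c}14.png",cv2.resize(im[120:280,220:420],(750,600),interpolation=cv2.INTER_CUBIC))
E
```

```text
t: 22.28
eef_pos: [0.5825, 0.0169, 0.0368]
tool_rot: [0.223, 0.715, 0.633, 0.197]
contact_force: [-19.6, 1.6, 7.6]
gripper_width: 0.002
t: 23.02
eef_pos: [0.5102, 0.0395, 0.0371]
tool_rot: [0.223, 0.711, 0.639, 0.19]
contact_force: [-0.8, 3.0, -3.7]
gripper_width: -0.005
now stand [-65.1  13.5  37.1] t 23.02 tilt 34.1 q [ 0.664  0.883 -1.262  2.434  1.949  1.073 -0.479] F [-0.8  3.  -3.7] g -0.005
```

View pics/side14.png

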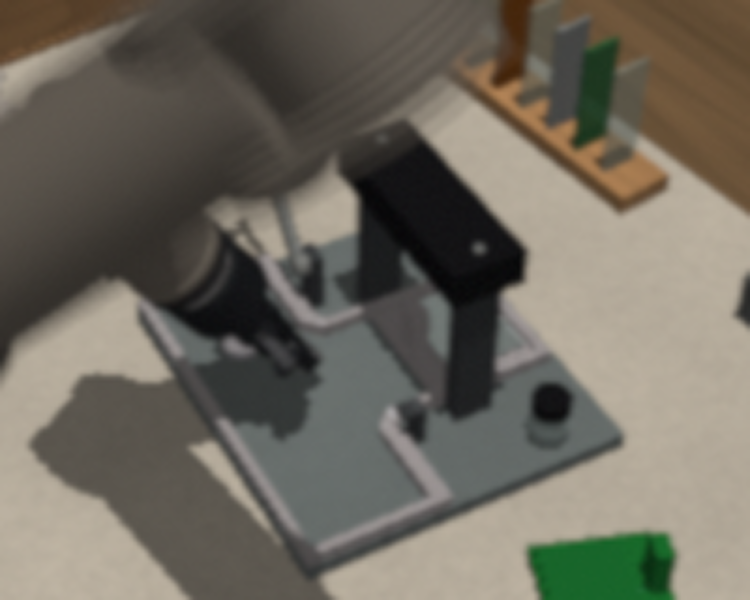

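View pics/top14.png

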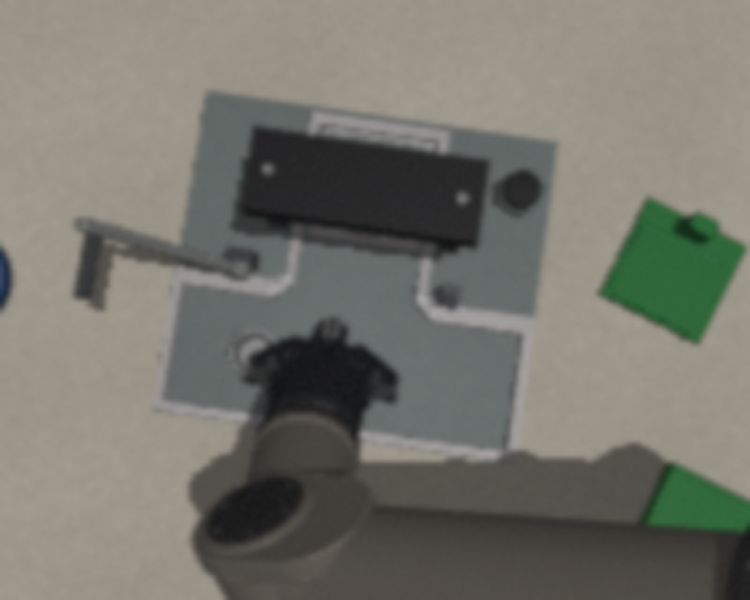

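```bash
python3 go.py -65 0 80 30 -65 0 130 22 -75 0 200 10
```

```text
now stand [-65.8  14.4  35.7] t 23.12 tilt 33.8 q [ 0.672  0.892 -1.269  2.433  1.95   1.071 -0.482] F [-0.1  1.6 -0.4] g 0.001
[-65.0, 0.0, 80.0, 30.0] -> [-1.46, 2.51, -3.64] [0.066, -0.004, 0.013]
[-65.0, 0.0, 130.0, 22.0] -> [-1.47, 5.29, -7.8] [0.206, -0.003, 0.013]
[-75.0, 0.0, 200.0, 10.0] -> [-1.48, 8.35, -14.17] [0.415, -0.002, 0.014]
```

```bash
python3 -m creep '[[[-0.5,1.2,-1.8,0.03,0,0,0],[-1,2.5,-3.6,0.066,0,0,0],[-1.4,3.9,-5.7,0.13,0,0,0],[-1.4,5.3,-7.8,0.2,0,0,0],[-1.4,5.3,-7.8,0.2,0,0,0]]]'; python3 go.py -75 0 200 10 -110 0 240 5;  python3 - <<'E'
from h import *
for c in("side",):
    im,d=bot.read_camera(c); cv2.imwrite(f"pics/{c}15.png",im)
E
```

```text
t: 23.75
eef_pos: [0.5129, 0.0259, 0.1339]
tool_rot: [0.155, 0.731, 0.653, 0.126]
contact_force: [0.7, -1.0, -0.6]
gripper_width: 0.001
now stand [-60.7   0.4 133.9] t 23.75 tilt 23.0 q [ 0.851  0.565 -1.361  2.256  1.253  0.796  0.127] F [ 0.7 -1.  -0.6] g 0.001
[-75.0, 0.0, 200.0, 10.0] -> [-0.14, 1.27, -6.64] [0.227, 0.013, 0.018]
[-110.0, 0.0, 240.0, 5.0] -> [-0.16, -0.39, -11.69] [0.314, 0.014, 0.018]
```

View pics/side15.png

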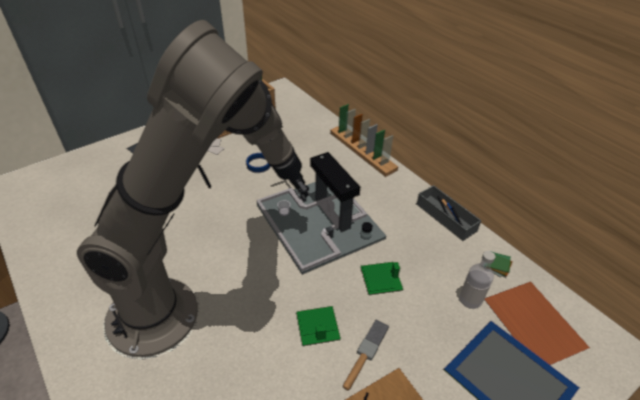

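Clear of everything; now lift away and verify.

```bash
python3 -m creep '[[[0,0.3,-3,0.1,0,0,0],[0,0.3,-6,0.2,0,0,0],[-3,-0.4,-11,0.3,0,0,0],[-6,-1,-14,0.3,0,0,0],[-10,-1,-16,0.3,0,0,0],[-10,-1,-16,0.3,0,0,0],[-10,-1,-16,0.3,0,0,0]]]'; python3 go.py;  python3 - <<'E'
from h import *
p=np.load("p.npy")
for c in("side","top"):
    im,d=bot.read_camera(c); im=cv2.resize(im[120:280,220:420],(750,600),interpolation=cv2.INTER_CUBIC); cv2.imwrite(f"pics/{c}16.png",im)
    def line(P,col):
        q=((proj(c,S2W(p,P))-[220,120]+.5)*3.75).astype(int); cv2.polylines(im,[q.reshape(-1,1,2)],True,col,1)
    line([(12,-50,25),(12,50,25),(112,50,25),(112,-50,25)],(0,0,255)); line([(16,-12,70),(16,12,70),(32,12,70),(32,-12,70)],(0,255,255))
    cv2.imwrite(f"pics/{c}17.png",im)
E
```

```text
t: 24.68
eef_pos: [0.4277, -0.0632, 0.2752]
tool_rot: [0.04, 0.745, 0.665, 0.024]
contact_force: [-0.0, 0.1, -1.1]
gripper_width: -0.0
now stand [-133.7  -98.9  275.2] t 24.68 tilt 5.4 q [ 1.355  0.1   -1.392  2.045  0.154  0.994  1.348] F [-0.   0.1 -1.1] g -0.0
```

View pics/side16.png

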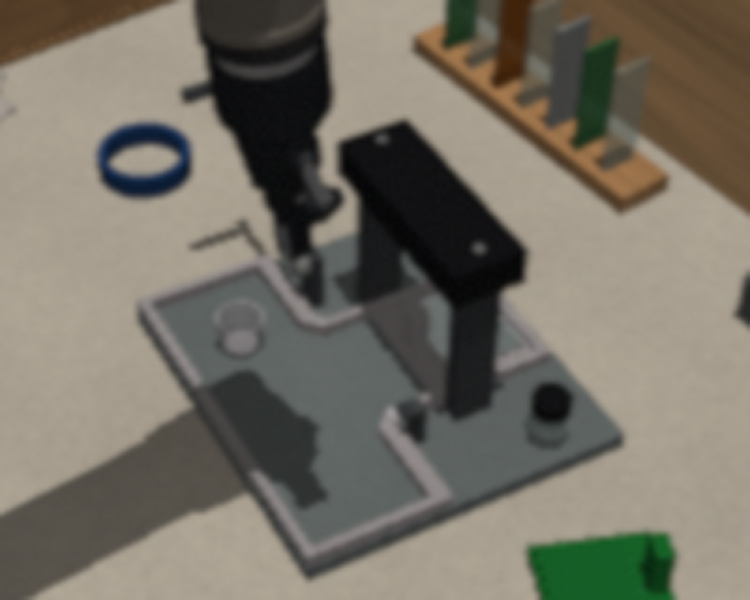

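View pics/side17.png

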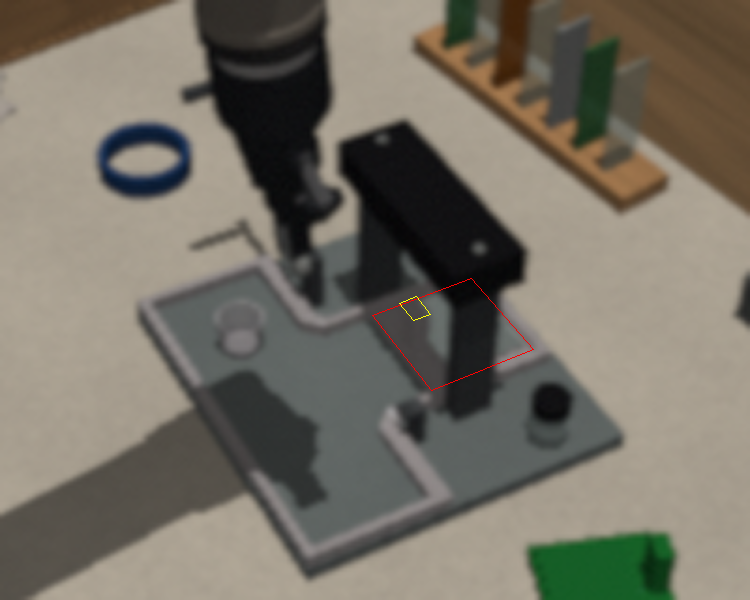

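View pics/top17.png

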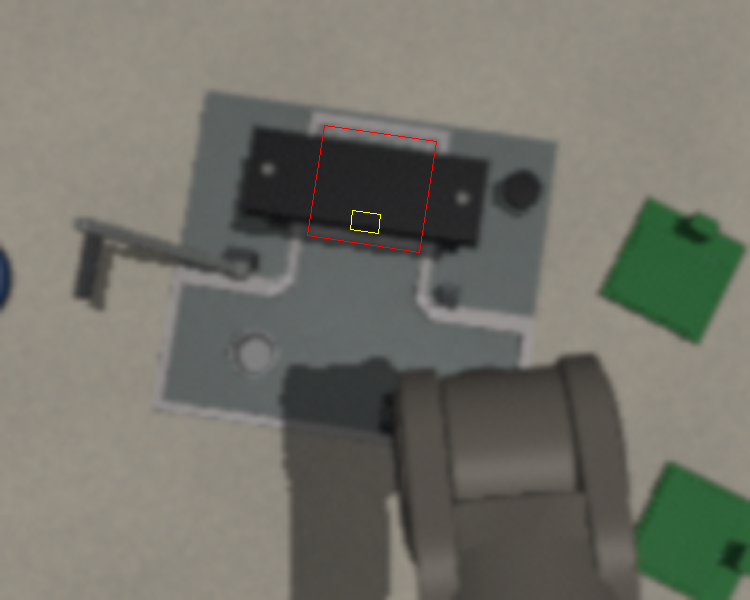

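View pics/top16.png

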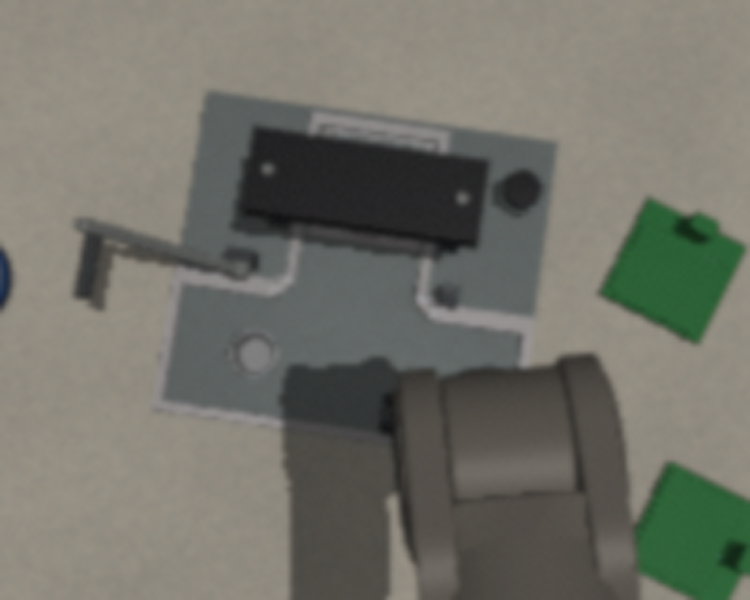

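```bash
python3 - <<'E'
from h import *
p=np.load("p.npy")
im,d=bot.read_camera("top"); im=cv2.resize(im[145:190,290:350],(780,585),interpolation=cv2.INTER_CUBIC)
for x,col in((112,(0,0,255)),(108,(0,255,0))):
    q=((proj("top",S2W(p,[(x,70,26),(x,60,26)]))-[290,145]+.5)*13).astype(int); cv2.line(im,tuple(map(int,q[0])),tuple(map(int,q[1])),col,1)
for x in (12,16):
    q=((proj("top",S2W(p,[(x,70,26),(x,60,26)]))-[290,145]+.5)*13).astype(int); cv2.line(im,tuple(map(int,q[0])),tuple(map(int,q[1])),(255,0,255),1)
cv2.imwrite("pics/zz.png",im)
E
```

```text
(no output)
```

View pics/zz.png

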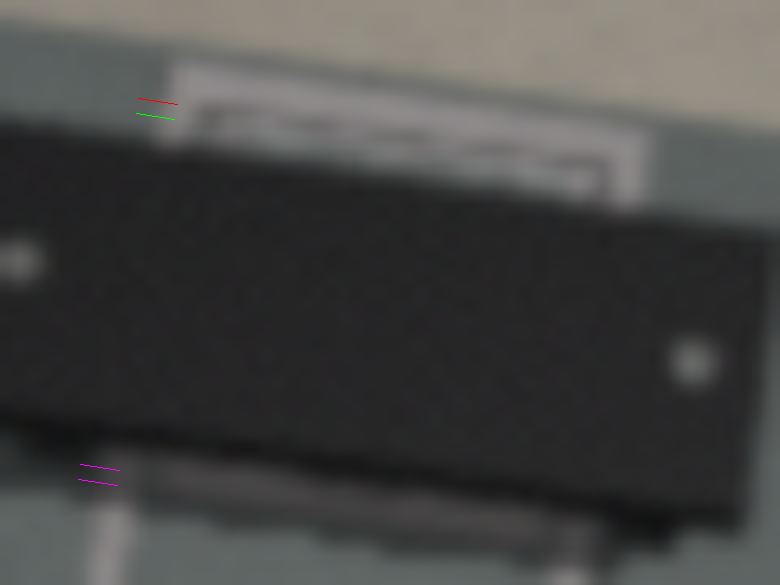

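```bash
python3 - <<'E'
from h import *
p=np.load("p.npy")
im,d=bot.read_camera("side"); o=[310,190]
im=cv2.resize(im[190:235,310:370],(780,585),interpolation=cv2.INTER_CUBIC)
cv2.imwrite("pics/sz0.png",im)
def L(a,b,col):
    q=((proj("side",S2W(p,[a,b]))-o+.5)*13).astype(int); cv2.line(im,tuple(map(int,q[0])),tuple(map(int,q[1])),col,1)
L((12,-60,25),(12,-35,25),(0,0,255)); L((8,-60,25),(8,-35,25),(0,255,0)); L((112,-60,27),(112,-40,27),(255,0,255))
L((62,-54,27),(112,-54,27),(255,255,0)); L((-32,-54,27),(30,-54,27),(255,255,0))
cv2.imwrite("pics/sz1.png",im)
E
```

```text
(no output)
```

View pics/sz1.png

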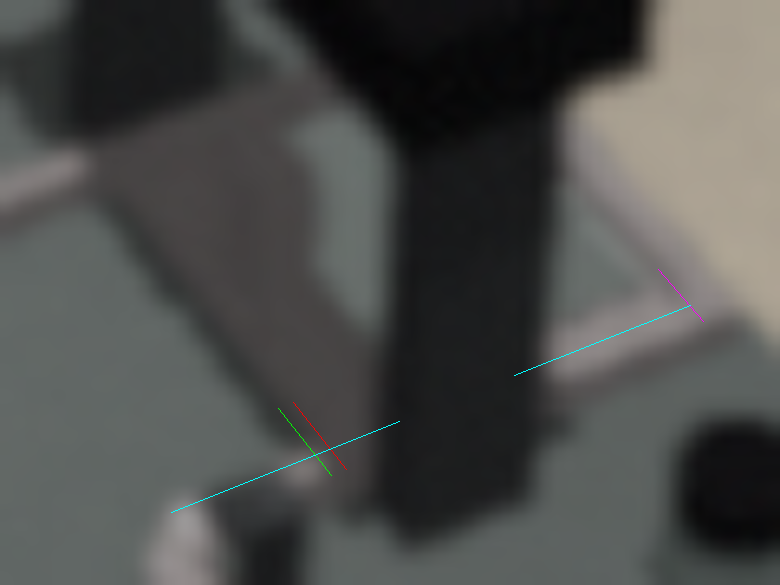

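```bash
python3 - <<'E'
from h import *
p=np.load("p.npy")
def prof(im,xs,ys,z):
    g=cv2.cvtColor(im,cv2.COLOR_BGR2GRAY).astype(np.float32); out=[]
    for x in xs:
        q=proj("top",S2W(p,[(x,y,z) for y in ys])).astype(np.float32)
        out.append(cv2.remap(g,q[:,0].reshape(1,-1),q[:,1].reshape(1,-1),cv2.INTER_CUBIC).mean())
    return out
a=cv2.imread("pics/top0.png"); b=np.mean([bot.read_camera("top")[0].astype(np.float32) for _ in range(6)],0).astype(np.uint8)
print("t",bot.get_obs()["t"])
xs=np.arange(94,126,1); print("home stop",[(int(x),round(float(v))) for x,v in zip(xs,prof(b,xs,np.arange(-35,36),25))])
print("empty stop",[(int(x),round(float(v))) for x,v in zip(xs,prof(a,xs,np.arange(-35,36),25))])
xs=np.arange(-164,-138,1); print("lane near",[(int(x),round(float(v))) for x,v in zip(xs,prof(a,xs,np.arange(-140,-115),25))])
xs=np.arange(-64,-36,1); print("lane far",[(int(x),round(float(v))) for x,v in zip(xs,prof(a,xs,np.arange(-135,-110),25))])
E
```

```text
t 25.175
home stop [(94, 36), (95, 35), (96, 36), (97, 37), (98, 39), (99, 44), (100, 50), (101, 58), (102, 68), (103, 79), (104, 89), (105, 99), (106, 107), (107, 112), (108, 116), (109, 118), (110, 118), (111, 117), (112, 116), (113, 118), (114, 122), (115, 127), (116, 132), (117, 136), (118, 137), (119, 137), (120, 136), (121, 133), (122, 128), (123, 122), (124, 117), (125, 113)]
empty stop [(94, 35), (95, 35), (96, 35), (97, 36), (98, 38), (99, 41), (100, 46), (101, 53), (102, 60), (103, 68), (104, 76), (105, 81), (106, 85), (107, 86), (108, 87), (109, 87), (110, 87), (111, 90), (112, 95), (113, 103), (114, 112), (115, 121), (116, 127), (117, 132), (118, 134), (119, 134), (120, 132), (121, 129), (122, 124), (123, 119), (124, 113), (125, 110)]
lane near [(-164, 137), (-163, 136), (-162, 134), (-161, 133), (-160, 132), (-159, 132), (-158, 134), (-157, 137), (-156, 140), (-155, 142), (-154, 142), (-153, 139), (-152, 134), (-151, 126), (-150, 118), (-149, 112), (-148, 110), (-147, 113), (-146, 120), (-145, 128), (-144, 136), (-143, 141), (-142, 144), (-141, 145), (-140, 146), (-139, 146)]
lane far [(-64, 117), (-63, 116), (-62, 116), (-61, 116), (-60, 116), (-59, 116), (-58, 116), (-57, 116), (-56, 116), (-55, 116), (-54, 116), (-53, 117), (-52, 118), (-51, 118), (-50, 117), (-49, 114), (-48, 112), (-47, 113), (-46, 117), (-45, 124), (-44, 131), (-43, 137), (-42, 140), (-41, 143), (-40, 144), (-39, 144), (-38, 144), (-37, 144)]
```

```bash
python3 - <<'E'
from station import bot
o=bot.get_obs(); print(o["t"],o["contact_force"]); print(bot.hand_in())
E
```

```text
25.175 [ 0.03764422 -0.21048883 -0.55497288]
the job is handed in; nothing more can be done
None
```

The keeper is open on its stop and the carrier is home against the end stop; I handed the job in at 25.2 s of the 67 s. No verdict was reported.

**What I did:** I gripped the keeper's pin and carried it over its arc to about 2.1 rad. When I let go, it fell to its stop at about 2.2 rad. I gripped the carrier's block and slid it along the lane to the opening, then partway in between the guides. From there I let go, tilted the tool to about 35° and pushed the block under the bridge with closed fingers. The push met the end stop at about 20 N, and I then withdrew.

**What the last checks showed:**
- **Keeper:** the pictures after release show it standing open with nothing touching it.
- **Carrier:** it lies on its expected home outline to within image accuracy. The brightness profile at the end stop shows no gap I could measure, about 1 mm at most. A separate reading of its rear edge in the side picture was looser, putting the carrier's x at 59 to 62 mm against the required 58.
- **Other things:** the cup and jar look unmoved in the last close-up pictures. I did not measure any of the bystanders. The tape, brush, water bottle and marker I only saw in wider views.
- **Robot:** it stood clear of everything, with a contact force of about 0.6 N, which is near zero.

**What did not go as planned:**
- The first attempt to tilt the tool stopped short of the pose I asked for, so I moved to a higher position and tilted in smaller steps.
- While I withdrew, the elbow swung widely to the right, without any notable contact force.

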